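Sort locking forceps after the ratchet test

ROBOT

A 6-joint arm with a two-finger parallel gripper is mounted at the origin on a cart in front of the work surface, level with it; the furniture and walls round the work are solid. World frame = base frame: x ahead of the robot, y to its left, z up, the work surface at z = 0. Lengths are in mm, angles in degrees, forces in N, time in s.
With the tool pointing down it reaches from about 300 to 850 mm from the base axis. Payload 4.2 kg.
Tool frame: the origin (TCP) lies on the centre line of the jaws, within the pads' length; the fingertips stand 14 mm ahead of it and the grasp point (between the pads) lies 5 mm behind it; z points along the fingers, y is the line along which they close (so a half turn about z gives the same grasp; the last joint's range is limited). The gripper opens to 91 mm and grips with 3 to 60 N. Pads are 32 mm wide; open, the fingers measure 118 mm over their backs; the gripper's body (76 mm by 178 mm) begins 60 mm behind the grasp point.
Start: joints at [73.396, 18.312, 89.639, -0, 72.044, -1.146], TCP at [153.262, 554.217, 190.276] pointing down, gripper open.
Joint ranges: [-177.97, 177.97], [-48.28, 115.42], [12.27, 149.76], [-77.06, 257.06], [2.81, 150.46], [-146.56, 146.56]. Speed limits (degrees/s): [147.25, 147.25, 180, 180, 180, 180].

INTERFACE

Orientations are given as [roll, pitch, yaw] about the fixed x, y, z axes, in that order (R = Rz(yaw) Ry(pitch) Rx(roll)).
In Python, from workcell import env gives the robot as it stands.
- The arm moves only by the tool arm_command, never from a script. Its argument "motion" is a list of rows, each an object with "offset": the shift along the tool's x, y, z in m, a list of three; "spin": the turn about the tool's z in rad. In form: [{"offset": [tx, ty, tz], "spin": spin}, ...]. A call has 1 to 5 rows; each row shifts and turns the commanded pose from where the row before left it, along the tool's axes as they then stand; what a row does not reach is not made up. A row lasts 1/8 s, in which the tool goes at most 62.5 mm and 10.7 degrees, less where a joint would pass 70% of its speed; a pose out of reach is approached as far as the arm can. A call with a gripper value outside its range is refused whole. "jaw" is the finger opening in m, from 0 to 0.0912, set as the call begins (left out, the last holds). The fingers move at their own pace and stop on an object; "newtons" is the grip in N (left out, the last holds). Time passes only in rows, so rows that do not move let the fingers close. It gives the time, the measured TCP pose, the force, the opening and the grip force at its end, in the units of the state.
- env.state(): the state, without advancing time (a new reading comes with each control period).
- env.grab_frame(name): name is "scene" or "top"; returns (picture, depth): 420x560x3 uint8, blue, green, red; 420x560 float32, mm along the optical axis (not along the pixel's ray), 0 where there is no reading.
- env.camera_model(name): a dict with "fx", "fy", "cx", "cy" (pixels), "eye" and "rotation" of the camera in the world. Camera axes: x right, y down, z forward; pixel columns grow to the right and rows downward; lengths in mm; the calibration is good to about 2 mm. A picture is of the moment at which its call begins. camera_model takes no time and is no camera call.
- env.job_done(): hands the job in; it is judged then, once.
Trained networks look in the newest picture that a camera, given by its name, has taken for a name from the list of things; names that differ only in an ending like _2 or _b are one class to them, and where a whole thing is asked for, a point or a joint stands for the part that bears it (a point fixed in the world has none). Each returns a list of dicts, best first, with "score" (0 to 1); they miss things now and then, are a little off and sometimes report something else, mostly with a low value. They report only what shows in the picture. A call takes as long as a camera call.
- env.boxes_of(camera, target): "bbox" ([left, top, right, bottom] in pixels, round what is visible of it).
- env.pinpoint(camera, target): "location" ([column, row] in pixels: a listed point, or the origin of a listed thing).
The state is a dict: "time_s": time; "qpos": joint angles; "qvel": joint speeds; "effort": joint torques, N m; "ee_pos": TCP position; "ee_rot": TCP orientation; "force": force on the tool from outside, world axes, zero at the start; "torque": the same for the moment, N m; "gripper_width": finger opening in mm; "gripper_force": force on a finger pad.
Only numpy, scipy, OpenCV 4.12 (cv2) and the standard library are available. Lean on these libraries where they do the work, as an engineer would, in place of code of your own. Each camera call takes 0.05 s, during which the arm holds its last target. There are 200 camera calls.

TASK

Four locking forceps were clicked shut and left on the bench to test their ratchets. Lay each pair that is still ratcheted shut in a slot of its own in the wire rack, fully down in both combs with its jaw tips toward the tip guard, and lay each pair that has sprung open flat on the floor of the repair tray, side by side. Leave every pair as you found it, the open ones open and the shut ones shut, set them down without dropping them, and leave the other things on the bench where they are.

Things in the scene. Friction and masses are not known exactly. Their poses are not given: they have to be found in the camera images.
- forceps1_lock (a point): dark steel locking forceps (hemostat), 109 mm long, lying flat: centre of its box joint, the block where the halves cross, 20 mm along x, 16 mm wide, 9 mm tall, half-way up (4.5 mm above the underside). x points to the jaw tips (36 mm ahead), z up. Behind, two finger rings side by side end at 74 mm. 40 to 75 g, balanced 20 mm behind the joint
- forceps1_tip (a point): point on the centre line 34 mm ahead of the box joint of forceps1, at its jaw tips
- forceps1_jaw (a joint): angle between the halves (rad): about 0 = ratcheted shut, 0.26 to 0.34 = sprung open. The box joint and its axes belong to the half with the right-hand ring (tips ahead); as the angle grows the other half turns clockwise from above: its ring swings out to the left by 63 mm x angle, its jaw to the right
- forceps2_lock (a point): locking forceps like forceps1, same point and axes. Shut, all four are 8 mm wide over the shanks next to the joint and 14 mm at 40 mm behind it, 10 mm over the jaws next to the joint and 7 mm at the tips, 48 mm over the rings (each 22 mm across, centres 62 mm behind the joint); shanks and rings are 5 mm thick
- forceps2_tip (a point): the same for forceps2
- forceps2_jaw (a joint): the same for forceps2. A shut ratchet holds against about 6 N at the rings; an open pair swings shut at about 0.5 N there, but keeps its angle when gripped and carried by the box  within 11 mm of the pivot the open halves stay inside its width
- forceps3_lock (a point): locking forceps like forceps1, same point and axes
- forceps3_tip (a point): the same for forceps3
- forceps3_jaw (a joint): the same for forceps3
- forceps4_lock (a point): locking forceps like forceps1, same point and axes
- forceps4_tip (a point): the same for forceps4
- forceps4_jaw (a joint): the same for forceps4
- rack: fixed wire rack for shut forceps: grey sheet base 106 x 196 mm with a 36 mm high tip guard along its +x edge, 57 mm ahead of the origin, and two bent-wire combs across it, 32 mm behind and 24 mm ahead of the origin, tops at 30 mm, each with three notches at y = -60, 0, 60 mm, bottoms at 16 mm. Origin: underside, in line with the middle slot; x toward the guard, z up
- rack_slot0 (a point): the rack's right (y = -60 mm) slot: point in the line of the notch bottoms, 16 mm above the worktop, where the underside of a seated forceps' box joint comes; axes as the rack. Notches are 18 mm wide at the bottom, flared to 30 mm at the top; the box joint belongs between the combs, over this point, rings over the open front edge
- rack_slot1 (a point): the rack's middle (y = 0) slot: point in the line of the notch bottoms, 16 mm above the worktop, where the underside of a seated forceps' box joint comes; axes as the rack. 
- rack_slot2 (a point): the rack's left (y = +60 mm) slot: point in the line of the notch bottoms, 16 mm above the worktop, where the underside of a seated forceps' box joint comes; axes as the rack. 
- tray: shallow grey repair tray, fixed, open at the top, outer 136 (x) x 206 (y) x 22 mm high, walls and floor 3 mm; origin at the centre of its underside
- divider_edge (a point): front edge (facing the robot) of the upright panel, 18 mm thick, that divides the back of the bench from the worktop up to a shelf 0.72 m above it and runs away from the robot; between 0.34 and 0.46 m up, markers in a clip stick out 30 mm from its right-hand side. Keep wrist and arm clear of it: draw back before crossing from one side to the other
- marker: bystander, to be left alone: red and white marker pen, 134 mm long, 18 mm thick, lying between forceps
- precision_driver: bystander, to be left alone: thin blue precision screwdriver, 140 mm long, 11 mm thick, lying between forceps
- paste_syringe: bystander, to be left alone: solder paste syringe, 108 mm long, 16 mm thick, lying between forceps
- solder_spool: bystander, to be left alone: small black spool of solder wire, 55 mm across, 38 mm tall, upright
- flux_tin: bystander, to be left alone: round tin, 47 mm across, 20 mm tall
- tape_masking: bystander, to be left alone: roll of masking tape, 86 mm across, 24 mm tall, lying flat

How it is judged:
By the outcome, as a careful person would: the job done as asked, in the order asked, and still so for the second after the job is handed in, with the robot touching nothing.
It also fails if it takes over 72 s, if anything falls off the work surface, if the arm or the gripper's body presses on something with over 40 N, if the wrist force passes 120 N, or if a joint passes its speed limit or range.

## Working session

There is one attempt and no reset: what is moved stays moved. The work goes in short steps, Python scripts to look and compute and a tool call to move; the robot and the scene stay as the last step left them, time stands still between calls to the robot, and variables do not carry over. Pictures are saved under pics/ and viewed, at most 10 in all, crops included, and the job is handed in when it is done.

Besides the shell and the picture viewer there is one more tool, called after ">>>" as name(argument=value, ...) on one line, values as JSON. arm_command: Moves the arm, as the interface text tells. Its arguments: {"type":"object","properties":{"motion":{"type":"array"},"jaw":{"type":"number"},"newtons":{"type":"number"}},"required":["motion"]}

```bash
ls; mkdir -p pics; cat > h.py <<'E'
from workcell import env
import numpy as np, cv2
def ray(cam,px,z):
    m=env.camera_model(cam);R=np.array(m["rotation"]);e=np.array(m["eye"])
    d=R@np.array([(px[0]-m["cx"])/m["fx"],(px[1]-m["cy"])/m["fy"],1.0])
    return e+d*(z-e[2])/d[2]
E
python3 - <<'E'
from h import *
for c in("top","scene"):
    p,d=env.grab_frame(c);cv2.imwrite(f"pics/{c}0.png",p);np.save(c+"d.npy",d)
    m=env.camera_model(c);print(c,m)
s=env.state();print(s["time_s"],s["ee_pos"],s["ee_rot"],s["gripper_width"])
for n,z in[("forceps1_lock",4.5),("forceps1_tip",4.5),("rack",0),("rack_slot0",16),("rack_slot1",16),("rack_slot2",16),("tray",3),("divider_edge",0)]:
    for r in env.pinpoint("top",n): print(n,np.round(r["location"]),round(r["score"],2),np.round(ray("top",r["location"],z)))
E
```

```text
pics
top {'fx': 510.0050752778075, 'fy': 510.0050752778075, 'cx': 279.842818937089, 'cy': 207.36305506252592, 'eye': array([ 211.82543877,  -51.74273125, 1531.17136404]), 'rotation': array([-166.64137514,    0.18137853,  -95.8683459 ])}
scene {'fx': 469.92451049984504, 'fy': 469.92451049984504, 'cx': 281.2594470227682, 'cy': 208.10818912717866, 'eye': array([ -102.64559367, -1009.09238579,  1060.12337033]), 'rotation': array([-128.3402994 ,   -0.91257908,  -32.63215858])}
0.1 [153.10345462 553.70316263 189.51162393] [-1.79906811e+02 -2.54102827e-03  1.64538822e+02] 90.98886862451893Traceback (most recent call last):
  File "<stdin>", line 7, in <module>
  File "h.py", line 6, in ray
    return e+d*(z-e[2])/d[2]
                        ~^^^
IndexError: invalid index to scalar variable.
```

```bash
cat > h.py <<'E'
from workcell import env
import numpy as np, cv2
from scipy.spatial.transform import Rotation as Ro
def ray(cam,px,z):
    m=env.camera_model(cam);R=Ro.from_euler("xyz",m["rotation"],degrees=True).as_matrix();e=np.array(m["eye"])
    d=R@np.array([(px[0]-m["cx"])/m["fx"],(px[1]-m["cy"])/m["fy"],1.0])
    return e+d*(z-e[2])/d[2]
def proj(cam,P):
    m=env.camera_model(cam);R=Ro.from_euler("xyz",m["rotation"],degrees=True).as_matrix();e=np.array(m["eye"])
    c=(np.atleast_2d(P)-e)@R
    return np.c_[m["cx"]+m["fx"]*c[:,0]/c[:,2],m["cy"]+m["fy"]*c[:,1]/c[:,2]]
E
python3 - <<'E'
from h import *
for n,z in[("forceps1_lock",4.5),("forceps1_tip",4.5),("rack",0),("rack_slot0",16),("rack_slot1",16),("rack_slot2",16),("tray",3),("divider_edge",0)]:
    for r in env.pinpoint("top",n): print(n,np.round(r["location"]),round(r["score"],2),np.round(ray("top",r["location"],z)))
for r in env.boxes_of("top","forceps1_lock"): print(np.round(r["bbox"]),round(r["score"],2))
E
```

```text
forceps1_lock [273. 185.] 0.72 [647. -69.   4.]
forceps1_lock [217. 253.] 0.51 [452. 119.   4.]
forceps1_tip [211. 243.] 0.61 [485. 133.   4.]
rack [344. 192.] 0.66 [ 603. -287.    0.]
rack_slot0 [342. 196.] 0.95 [ 586. -276.   16.]
rack_slot0 [328. 196.] 0.82 [ 591. -234.   16.]
rack_slot0 [240. 186.] 0.73 [650.  33.  16.]
rack_slot0 [362. 189.] 0.68 [ 601. -341.   16.]
rack_slot1 [342. 196.] 0.95 [ 586. -276.   16.]
rack_slot1 [328. 196.] 0.82 [ 591. -234.   16.]
rack_slot1 [240. 186.] 0.73 [650.  33.  16.]
rack_slot1 [362. 189.] 0.68 [ 601. -341.   16.]
rack_slot2 [342. 196.] 0.95 [ 586. -276.   16.]
rack_slot2 [328. 196.] 0.82 [ 591. -234.   16.]
rack_slot2 [240. 186.] 0.73 [650.  33.  16.]
rack_slot2 [362. 189.] 0.68 [ 601. -341.   16.]
tray [373. 239.] 0.62 [ 446. -354.    3.]
tray [188. 196.] 0.6 [639. 196.   3.]
divider_edge [270. 184.] 0.76 [651. -61.   0.]
[212. 246. 234. 274.] 0.74
[310. 168. 378. 217.] 0.44
```

View pics/top0.png

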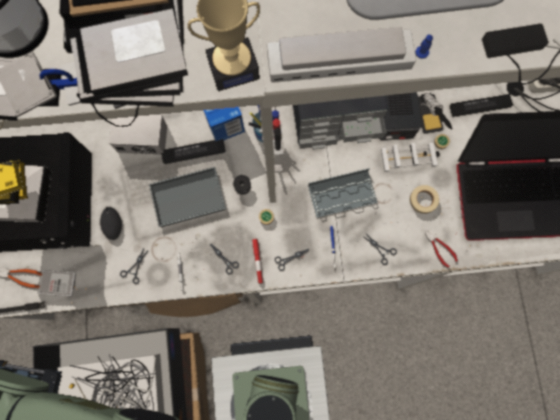

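View pics/scene0.png

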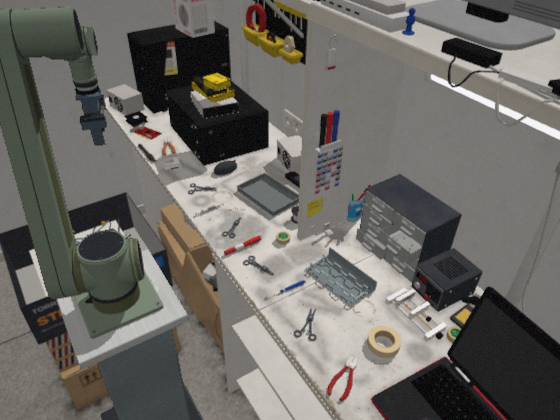

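```bash
cat >> h.py <<'E'
def rect(img,cam,c,half,z,s):  # world patch: x up, y left
    n=int(2*half*s);a=half-np.arange(n)/s
    X,Y=np.meshgrid(c[0]+a,c[1]+a,indexing="ij")
    q=proj(cam,np.c_[X.ravel(),Y.ravel(),np.full(X.size,z)]).reshape(n,n,2).astype(np.float32)
    return cv2.remap(img,q[...,0],q[...,1],cv2.INTER_CUBIC)
E
python3 - <<'E'
from h import *
C=[ray("top",p,4)[:2] for p in[(133,265),(224,257),(292,259),(380,248)]]
print(np.round(C))
I={c:cv2.imread(f"pics/{c}0.png") for c in("top","scene")}
out=np.vstack([np.hstack([rect(I[k],k,c,66.6,3,1.5) for c in C]) for k in I])
cv2.imwrite("pics/f.png",out)
R=ray("top",(343,194),10)[:2];T=ray("top",(188,197),10)[:2];D=ray("top",(270,200),0);print(R,T,D)
out=np.vstack([np.hstack([rect(I[k],k,c,140,z,1) for c,z in((R,30),(T,22))]) for k in I])
cv2.imwrite("pics/r.png",out)
for n in("scene",):
  for t,z in[("forceps1_lock",4.5),("forceps1_tip",4.5),("rack",0),("rack_slot0",16),("tray",0),("divider_edge",0)]:
    for r in env.pinpoint(n,t): print(n,t,np.round(r["location"],1),round(r["score"],2),np.round(ray(n,r["location"],z)))
  for r in env.boxes_of("scene","forceps1_lock"): print(np.round(r["bbox"]),round(r["score"],2))
E
```

```text
[[ 442.  372.]
 [ 438.   99.]
 [ 411. -104.]
 [ 417. -372.]]
[ 593.73236744 -281.93106395] [633.47382994 194.34032607] [600.476209   -56.17633118   0.        ]
scene forceps1_lock [231.9 223.5] 0.42 [439. 123.   4.]
scene forceps1_lock [240.4 245.7] 0.16 [410.   9.   4.]
scene forceps1_tip [239.7 216.7] 0.66 [480. 141.   4.]
scene rack [338.6 281.7] 0.89 [ 589. -285.    0.]
scene rack_slot0 [322.2 265.1] 0.73 [ 578. -213.   16.]
scene rack_slot0 [348.4 285.5] 0.71 [ 594. -323.   16.]
scene rack_slot0 [336.5 279.3] 0.68 [ 579. -284.   16.]
scene tray [270.8 193.3] 0.67 [649. 208.   0.]
scene divider_edge [298.7 189.3] 0.68 [754. 174.   0.]
[302. 250. 375. 306.] 0.69
[240. 172. 300. 214.] 0.63
[223. 222. 240. 233.] 0.42
```

View pics/f.png

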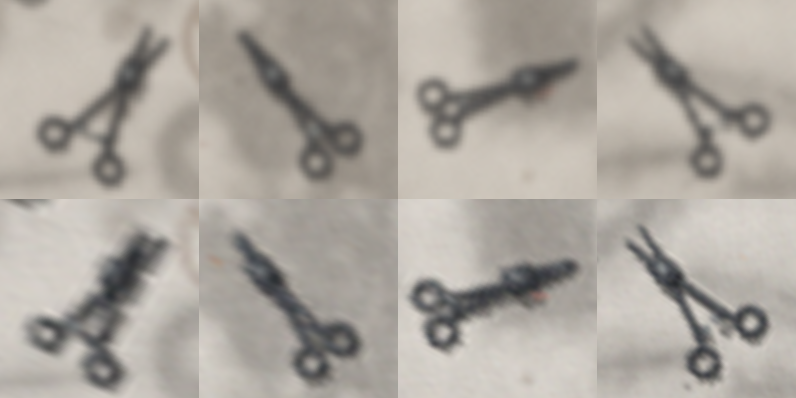

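View pics/r.png

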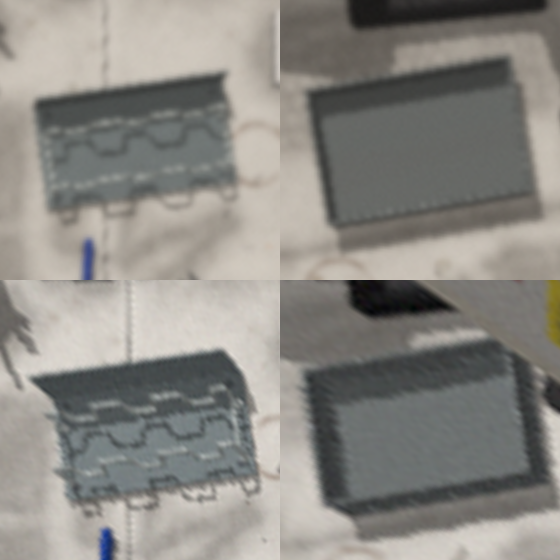

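Leftmost and rightmost pairs (tile 1, 4) are open; the middle two (tiles 2, 3) are shut. Rack is at about (594,-282), tray (633,194), both yawed roughly 8°. Next I fit the poses with models.

```bash
cat > fit.py <<'E'
from h import *
from scipy.optimize import minimize
def fmask(p,c,half,s):
    n=int(2*half*s);im=np.zeros((n,n),np.uint8);x,y,th,a=p
    def W(pts,ang):
        r=th+ang;pts=np.array(pts,float);w=pts@np.array([[np.cos(r),np.sin(r)],[-np.sin(r),np.cos(r)]])+[x,y]
        return np.round(16*np.c_[(half-(w[:,1]-c[1]))*s,(half-(w[:,0]-c[0]))*s]).astype(np.int32)
    for k,ang in((1,0),(-1,-a)):
        def poly(P):cv2.fillPoly(im,[W([(u,k*v) for u,v in P],ang)],255,cv2.LINE_AA,4)
        poly([(-8,-4),(-40,-7),(-54,-10),(-54,-5),(-40,-2),(-8,1)])
        poly([(8,0),(36,0),(36,3.5),(8,5)])
        q=W([(-62,-13*k)],ang)[0];cv2.circle(im,tuple(map(int,q)),int(8.5*s*16),255,int(5*s),cv2.LINE_AA,4)
    cv2.fillPoly(im,[W([(-10,-7),(10,-7),(10,7),(-10,7)],-a/2)],255,cv2.LINE_AA,4)
    return cv2.GaussianBlur(im.astype(np.float32),(0,0),2.2*s)
def fitf(img,cam,c,p0,s=1.,half=85):
    t=-cv2.cvtColor(rect(img,cam,c,half,3.5,s),cv2.COLOR_BGR2GRAY).astype(np.float32)
    def cost(p):
        m=fmask(p,c,half,s);w=cv2.dilate((m>5).astype(np.uint8),np.ones((9,9)))>0
        return -np.corrcoef(m[w],t[w])[0,1]
    best=None
    for a in(0,.3):
        r=minimize(cost,[*p0[:3],a],method="Nelder-Mead",options=dict(initial_simplex=np.array([*p0[:3],a])+np.array([[0,0,0,0],[6,0,0,0],[0,6,0,0],[0,0,.12,0],[0,0,0,.08]])))
        if best is None or r.fun<best.fun:best=r
    return best
E
python3 - <<'E'
from fit import *
C=[ray("top",p,4)[:2] for p in[(133,265),(224,257),(292,259),(380,248)]]
I={c:cv2.imread(f"pics/{c}0.png") for c in("top","scene")}
# initial lock from tile pixels (tile 200px,1.5px/mm)
pix=[(130,75),(75,75),(128,78),(75,72)];yaw=np.radians([-20,33,-75,25])
for c,q,th in zip(C,pix,yaw):
    p0=[c[0]+66.6-q[1]/1.5,c[1]+66.6-q[0]/1.5,th]
    for k in I:
        r=fitf(I[k],k,c-20*np.array([np.cos(th),np.sin(th)]),p0);x=r.x
        print(k,np.round(x[:2],1),round(np.degrees(x[2]),1),round(x[3],3),round(r.fun,3))
# rack & tray: maximise gradient along model edges
G={k:cv2.GaussianBlur(cv2.magnitude(cv2.Sobel(g,5,1,0),cv2.Sobel(g,5,0,1)),(0,0),1) for k,g in((k,cv2.cvtColor(I[k],cv2.COLOR_BGR2GRAY).astype(np.float32)) for k in I)}
def seg(L):
    return np.vstack([np.linspace(a,b,60) for a,b in zip(L[:-1],L[1:])])
rackP=np.vstack([seg([(-49,-98,0),(-49,98,0)]),seg([(57,-98,36),(57,98,36)]),seg([(-49,98,0),(57,98,0)]),seg([(-49,-98,0),(57,-98,0)])])
b=[(-68,-103,22),(68,-103,22),(68,103,22),(-68,103,22),(-68,-103,22)]
f=[(-65,-100,3),(-65,100,3)]
trayP=np.vstack([seg(b)])
def place(P,p):
    c,s=np.cos(p[2]),np.sin(p[2]);return np.c_[p[0]+c*P[:,0]-s*P[:,1],p[1]+s*P[:,0]+c*P[:,1],P[:,2]]
def edge(P,p0,ks):
    def cost(p):
        return -sum(cv2.remap(G[k],*[proj(k,place(P,p)).astype(np.float32)[:,i].reshape(-1,1) for i in(0,1)],cv2.INTER_LINEAR).mean() for k in ks)
    best=min((minimize(cost,np.array(p0)+[i,j,t],method="Nelder-Mead",options=dict(initial_simplex=np.array(p0)+[i,j,t]+np.array([[0,0,0],[4,0,0],[0,4,0],[0,0,.05]]))) for i in(-8,0,8) for j in(-8,0,8) for t in(-.03,.03)),key=lambda r:r.fun)
    return best
res={}
for n,P,p0 in(("rack",rackP,[594,-282,.14]),("tray",trayP,[630,194,.14])):
    for ks in(["top"],["scene"],["top","scene"]):
        r=edge(P,p0,ks);print(n,ks,np.round(r.x[:2],1),round(np.degrees(r.x[2]),1),round(r.fun))
    res[n]=r.x
comb=lambda x:seg([(x,-98,30),(x,-75,30),(x,-69,16),(x,-51,16),(x,-45,30),(x,-15,30),(x,-9,16),(x,9,16),(x,15,30),(x,45,30),(x,51,16),(x,69,16),(x,75,30),(x,98,30)])
tiles=[]
for k in I:
    J=cv2.resize(I[k],None,fx=4,fy=4,interpolation=cv2.INTER_CUBIC)
    for P,p in((np.vstack([rackP,comb(-32),comb(24)]),res["rack"]),(np.vstack([trayP]),res["tray"])):
        q=proj(k,place(P,p))
        K=J.copy()
        for u in q:cv2.circle(K,tuple(int(v*4+2) for v in u),0,(0,0,255),-1)
        c=(q.mean(0)*4).astype(int);tiles.append(K[c[1]-150:c[1]+150,c[0]-200:c[0]+200])
cv2.imwrite("pics/fit.png",np.vstack([np.hstack(tiles[:2]),np.hstack(tiles[2:])]))
E
```

```text
top [457.1 351.7] -25.4 0.27 -0.926
scene [455.5 356.2] -24.5 0.287 -0.821
top [453.2 115.5] 37.4 -0.026 -0.943
scene [450.6 118.3] 38.1 -0.018 -0.938
top [ 422.1 -124.1] -71.1 -0.013 -0.794
scene [ 421.1 -121.8] -70.2 0.001 -0.832
top [ 435.  -353.9] 47.8 0.236 -0.93
scene [ 432.  -352.6] 31.6 -0.041 -0.483Traceback (most recent call last):
  File "<stdin>", line 29, in <module>
  File "<stdin>", line 24, in edge
  File "<stdin>", line 24, in <genexpr>
    res = _minimize_neldermead(fun, x0, args, callback, bounds=bounds,
                               **options)
    fxcc = func(xcc)
    fx = function(np.copy(x), *(wrapper_args + args))
  File "<stdin>", line 23, in cost
  File "<stdin>", line 23, in <genexpr>
  File "h.py", line 9, in proj
    m=env.camera_model(cam);R=Ro.from_euler("xyz",m["rotation"],degrees=True).as_matrix();e=np.array(m["eye"])
ValueError: time passes only in moves, steps and waits
```

```bash
sed -i 's/^def ray/CM={c:env.camera_model(c) for c in("top","scene")}\ndef ray/; s/m=env.camera_model(cam)/m=CM[cam]/' h.py
python3 - <<'E'
from fit import *
I={c:cv2.imread(f"pics/{c}0.png") for c in("top","scene")}
th=np.radians(47);r=fitf(I["scene"],"scene",np.array([435-14,-354-15.]),[433,-353,th]);x=r.x
print(np.round(x[:2],1),round(np.degrees(x[2]),1),round(x[3],3),round(r.fun,3))
G={k:cv2.GaussianBlur(cv2.magnitude(cv2.Sobel(g,5,1,0),cv2.Sobel(g,5,0,1)),(0,0),1) for k,g in((k,cv2.cvtColor(I[k],cv2.COLOR_BGR2GRAY).astype(np.float32)) for k in I)}
def seg(L):
    return np.vstack([np.linspace(a,b,60) for a,b in zip(L[:-1],L[1:])])
rackP=np.vstack([seg([(-49,-98,0),(-49,98,0)]),seg([(57,-98,36),(57,98,36)]),seg([(-49,98,0),(57,98,0)]),seg([(-49,-98,0),(57,-98,0)])])
b=[(-68,-103,22),(68,-103,22),(68,103,22),(-68,103,22),(-68,-103,22)]
trayP=np.vstack([seg(b)])
def place(P,p):
    c,s=np.cos(p[2]),np.sin(p[2]);return np.c_[p[0]+c*P[:,0]-s*P[:,1],p[1]+s*P[:,0]+c*P[:,1],P[:,2]]
def edge(P,p0,ks):
    def cost(p):
        return -sum(cv2.remap(G[k],*[proj(k,place(P,p)).astype(np.float32)[:,i].reshape(-1,1) for i in(0,1)],cv2.INTER_LINEAR).mean() for k in ks)
    return min((minimize(cost,np.array(p0)+[i,j,t],method="Nelder-Mead",options=dict(maxiter=80,initial_simplex=np.array(p0)+[i,j,t]+np.array([[0,0,0],[4,0,0],[0,4,0],[0,0,.05]]))) for i in(-8,0,8) for j in(-8,0,8) for t in(-.03,.03)),key=lambda r:r.fun)
res={}
for n,P,p0 in(("rack",rackP,[594,-282,.14]),("tray",trayP,[630,194,.14])):
    for ks in(["top"],["scene"],["top","scene"]):
        r=edge(P,p0,ks);print(n,ks,np.round(r.x[:2],1),round(np.degrees(r.x[2]),1),round(r.fun))
    res[n]=r.x
comb=lambda x:seg([(x,-98,30),(x,-75,30),(x,-69,16),(x,-51,16),(x,-45,30),(x,-15,30),(x,-9,16),(x,9,16),(x,15,30),(x,45,30),(x,51,16),(x,69,16),(x,75,30),(x,98,30)])
tiles=[]
for k in I:
    J=cv2.resize(I[k],None,fx=4,fy=4,interpolation=cv2.INTER_CUBIC)
    for P,p in((np.vstack([rackP,comb(-32),comb(24)]),res["rack"]),(trayP,res["tray"])):
        q=proj(k,place(P,p));K=J.copy()
        for u in q:cv2.circle(K,tuple(int(v*4+2) for v in u),0,(0,0,255),-1)
        c=(q.mean(0)*4).astype(int);tiles.append(K[c[1]-150:c[1]+150,c[0]-200:c[0]+200])
cv2.imwrite("pics/fit.png",np.vstack([np.hstack(tiles[:2]),np.hstack(tiles[2:])]))
E
```

```text
[ 432.1 -352.7] 48.2 0.245 -0.932
rack ['top'] [ 590.8 -282.7] 8.2 -165
rack ['scene'] [ 589.3 -278.7] 8.2 -220
rack ['top', 'scene'] [ 589.9 -280.4] 8.2 -374
tray ['top'] [633.3 194.5] 10.5 -129
tray ['scene'] [631.7 200.1] 10.4 -168
tray ['top', 'scene'] [632.7 197. ] 10.4 -286
```

View pics/fit.png

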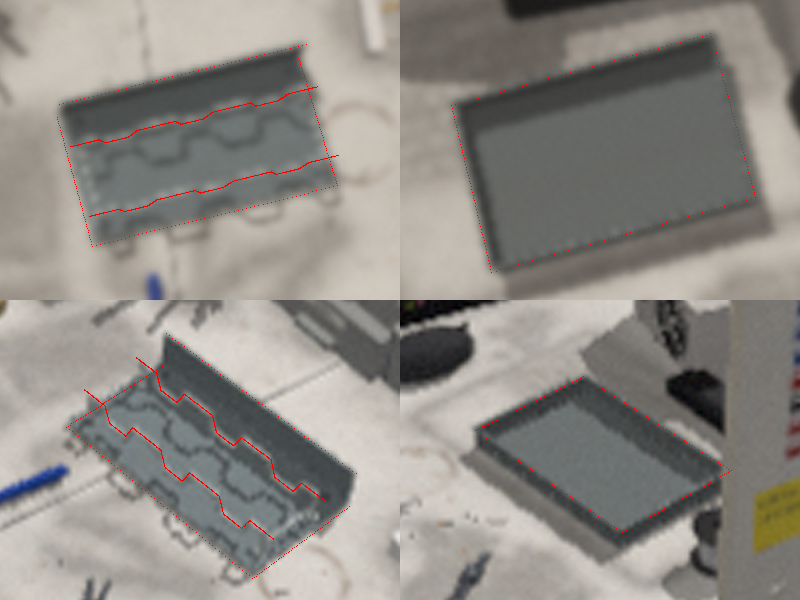

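```bash
cat > plan.py <<'E'
import sys,json
from h import *
# plan.py x y z yaw n [x y z yaw n ...]: rows in the tool frame from the present pose; yaw = tool x heading (deg)
s=env.state();p=np.array(s["ee_pos"]);y=np.radians(s["ee_rot"][2])
print("t",round(s["time_s"],2),"now",np.round(p,1),"yaw",round(np.degrees(y),2),"q",np.round(s["qpos"]),"w",round(s["gripper_width"],1),"F",np.round(s["force"],1))
a=list(map(float,sys.argv[1:]))
for i in range(0,len(a),5):
    t=np.array(a[i:i+3]);yt=np.radians(a[i+3]);n=int(a[i+4]);rows=[]
    for k in range(n):
        d=(t-p)/(n-k);dy=((yt-y+np.pi)%(2*np.pi)-np.pi)/(n-k)
        o=np.array([d[0]*np.cos(y)+d[1]*np.sin(y),d[0]*np.sin(y)-d[1]*np.cos(y),-d[2]])
        o=np.round(o/1000,4 if np.abs(d).max()<8 else 3);sp=round(-dy,3)
        p=p+1000*np.array([o[0]*np.cos(y)+o[1]*np.sin(y),o[0]*np.sin(y)-o[1]*np.cos(y),-o[2]]);y-=sp
        rows.append([*o.tolist(),sp])
    for k in range(0,n,5):print(rows[k:k+5])
    print("->",np.round(p,1),round(np.degrees(y),2))
E
python3 plan.py 452 117 100 37.7 13
```

```text
t 0.95 now [153.3 554.2 190.3] yaw 164.54 q [73. 18. 90. -0. 72. -1.] w 90.9 F [ 0.4 -1.1 -0.4]
[[-0.031, -0.026, 0.007, np.float64(0.17)], [-0.035, -0.021, 0.007, np.float64(0.17)], [-0.038, -0.014, 0.007, np.float64(0.17)], [-0.04, -0.008, 0.007, np.float64(0.17)], [-0.041, -0.001, 0.007, np.float64(0.17)]]
[[-0.04, 0.006, 0.007, np.float64(0.17)], [-0.039, 0.013, 0.007, np.float64(0.171)], [-0.036, 0.019, 0.007, np.float64(0.17)], [-0.032, 0.025, 0.007, np.float64(0.171)], [-0.027, 0.03, 0.007, np.float64(0.17)]]
[[-0.022, 0.034, 0.007, np.float64(0.171)], [-0.016, 0.038, 0.007, np.float64(0.17)], [-0.009, 0.04, 0.006, np.float64(0.171)]]
-> [452.4 117.3 100.3] 37.69
```

>>> arm_command(motion=[{"offset": [-0.031,-0.026,0.007],"spin": 0.17},{"offset": [-0.035,-0.021,0.007],"spin": 0.17},{"offset": [-0.038,-0.014,0.007],"spin": 0.17},{"offset": [-0.04,-0.008,0.007],"spin": 0.17},{"offset": [-0.041,-0.001,0.007],"spin": 0.17}], jaw=0.04, newtons=20)

```text
time_s: 1.58
ee_pos: [268.6, 385.0, 155.2]
ee_rot: [180.0, -0.0, 115.5]
force: [0.5, 0.0, -0.7]
gripper_width: 43.8
gripper_force: 0.0
```

>>> arm_command(motion=[{"offset": [-0.04,0.006,0.007],"spin": 0.17},{"offset": [-0.039,0.013,0.007],"spin": 0.171},{"offset": [-0.036,0.019,0.007],"spin": 0.17},{"offset": [-0.032,0.025,0.007],"spin": 0.171},{"offset": [-0.027,0.03,0.007],"spin": 0.17}])

```text
time_s: 2.2
ee_pos: [383.8, 217.4, 120.3]
ee_rot: [180.0, -0.0, 66.7]
force: [1.6, -0.6, 0.3]
gripper_width: 40.0
gripper_force: 0.0
```

>>> arm_command(motion=[{"offset": [-0.022,0.034,0.007],"spin": 0.171},{"offset": [-0.016,0.038,0.007],"spin": 0.17},{"offset": [-0.009,0.04,0.006],"spin": 0.171},{"offset": [0,0,0],"spin": 0},{"offset": [0,0,0],"spin": 0}])

```text
time_s: 2.82
ee_pos: [452.0, 117.5, 100.3]
ee_rot: [-180.0, 0.0, 37.7]
force: [-0.6, -0.7, 0.1]
gripper_width: 40.1
gripper_force: 0.0
```

```bash
sed -i 's/sp=round(-dy,3)/sp=float(round(-dy,3))/' plan.py; python3 plan.py 452 117 50 37.7 2 452 117 16 37.7 2
```

```text
t 2.83 now [452.  117.5 100.3] yaw 37.73 q [ 13.  13. 111.   0.  56.  65.] w 40.1 F [-0.6 -0.7  0.1]
[[-0.0, 0.0, 0.025, 0.0], [-0.0, 0.0, 0.025, 0.0]]
-> [452.  117.5  50.3] 37.73
[[-0.0, 0.0, 0.017, 0.0], [-0.0, 0.0, 0.017, 0.0]]
-> [452.  117.5  16.3] 37.73
```

>>> arm_command(motion=[{"offset": [0,0,0.025],"spin": 0},{"offset": [0,0,0.025],"spin": 0},{"offset": [0,0,0.02],"spin": 0},{"offset": [0,0,0.013],"spin": 0},{"offset": [0,0,0],"spin": 0}])

```text
time_s: 3.45
ee_pos: [451.6, 117.8, 16.8]
ee_rot: [-180.0, 0.1, 37.8]
force: [0.7, -0.0, -0.2]
gripper_width: 39.8
gripper_force: 0.0
```

>>> arm_command(motion=[{"offset": [0,0,0],"spin": 0},{"offset": [0,0,0],"spin": 0},{"offset": [0,0,0],"spin": 0},{"offset": [0,0,0],"spin": 0}], jaw=0.0, newtons=20)

```text
time_s: 3.95
ee_pos: [452.5, 117.3, 17.5]
ee_rot: [180.0, -0.0, 37.7]
force: [-1.1, -0.0, -0.0]
gripper_width: 2.7
gripper_force: 0.0
```

```bash
python3 - <<'E'
from fit import *
p,_=env.grab_frame("scene");q=proj("scene",[452,117.5,10])[0].astype(int)
t,_=env.grab_frame("top");u=proj("top",[452,117.5,10])[0].astype(int)
f=lambda i,c:cv2.resize(i[c[1]-50:c[1]+50,c[0]-66:c[0]+66],None,fx=3,fy=3,interpolation=cv2.INTER_CUBIC)
cv2.imwrite("pics/g1.png",np.hstack([f(p,q),f(t,u)]))
E
```

```text
(no output)
```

View pics/g1.png

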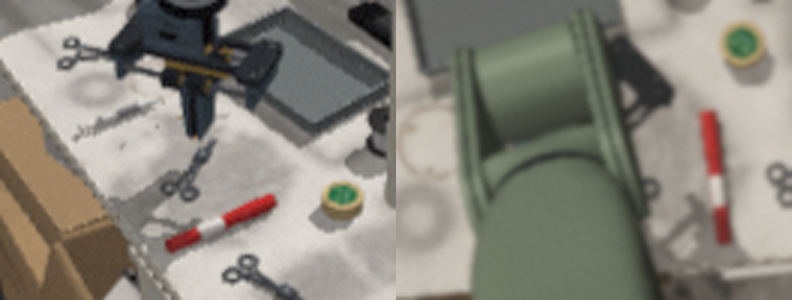

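```bash
python3 - <<'E'
from fit import *
p,d=env.grab_frame("scene");cv2.imwrite("pics/s2.png",p)
m=CM["scene"];R=Ro.from_euler("xyz",m["rotation"],degrees=True).as_matrix()
v,u=np.mgrid[0:420,0:560];C=np.stack([(u-m["cx"])/m["fx"]*d,(v-m["cy"])/m["fy"]*d,d],-1)
W=C@R.T+m["eye"]
q=proj("scene",[452,117.5,10])[0];print(q)
a,b=q.astype(int)
for r in range(b-12,b+10):print(r,[tuple(np.round(W[r,c]).astype(int).tolist()) for c in range(a-6,a+7,3)])
g=p[b-40:b+40,a-53:a+53];cv2.imwrite("pics/g2.png",cv2.resize(g,None,fx=7.5,fy=7.5,interpolation=cv2.INTER_CUBIC))
E
```

```text
[235.92572064 221.87576246]
209 [(470, 204, 1), (436, 108, 80), (442, 99, 84), (455, 103, 75), (506, 180, 2)]
210 [(466, 197, 3), (435, 107, 77), (442, 100, 79), (459, 112, 64), (502, 173, 4)]
211 [(464, 193, 2), (435, 107, 72), (444, 104, 70), (457, 107, 64), (500, 169, 3)]
212 [(462, 189, 1), (435, 108, 68), (444, 103, 67), (456, 105, 61), (499, 166, 1)]
213 [(458, 182, 2), (437, 112, 59), (444, 104, 62), (457, 107, 55), (496, 163, 0)]
214 [(456, 178, 2), (434, 106, 61), (441, 98, 63), (459, 111, 47), (492, 155, 2)]
215 [(454, 173, 1), (437, 113, 50), (440, 97, 60), (481, 157, 1), (494, 158, -5)]
216 [(451, 167, 2), (434, 108, 51), (443, 103, 50), (477, 149, 4), (486, 143, 4)]
217 [(447, 159, 5), (433, 106, 48), (440, 98, 51), (476, 148, 0), (485, 142, 0)]
218 [(443, 152, 7), (454, 152, 2), (-103, -1009, 1060), (473, 143, 1), (482, 137, 1)]
219 [(445, 156, -1), (452, 148, 1), (462, 144, 0), (464, 124, 13), (480, 133, 0)]
220 [(438, 143, 6), (450, 143, 2), (459, 139, 0), (465, 127, 6), (479, 131, -3)]
221 [(438, 144, 1), (445, 134, 5), (451, 122, 11), (459, 114, 13), (474, 122, 1)]
222 [(437, 142, -2), (445, 133, 1), (446, 112, 16), (458, 114, 10), (473, 119, -1)]
223 [(433, 135, 1), (443, 131, -1), (446, 113, 10), (456, 111, 8), (468, 110, 4)]
224 [(430, 128, 3), (440, 125, 0), (443, 107, 12), (454, 107, 7), (466, 106, 2)]
225 [(427, 123, 3), (435, 114, 6), (442, 107, 8), (457, 112, -2), (464, 104, 0)]
226 [(427, 122, 0), (433, 112, 3), (441, 104, 6), (452, 103, 1), (461, 98, 2)]
227 [(425, 118, -2), (428, 101, 9), (441, 104, 2), (449, 97, 3), (458, 92, 2)]
228 [(420, 108, 3), (425, 94, 11), (438, 100, 1), (447, 94, 1), (454, 85, 5)]
229 [(419, 107, 0), (428, 103, -1), (435, 93, 3), (442, 85, 6), (452, 82, 3)]
230 [(414, 96, 6), (424, 95, 2), (434, 92, -1), (444, 88, -2), (450, 78, 3)]
```

View pics/g2.png

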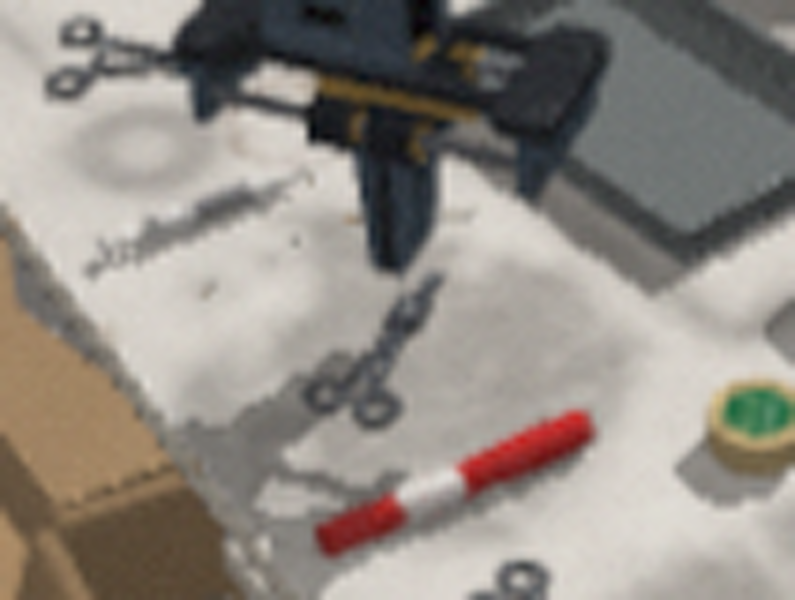

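```bash
python3 - <<'E'
from fit import *
m=CM["scene"];R=Ro.from_euler("xyz",m["rotation"],degrees=True).as_matrix()
def world(d):
    v,u=np.mgrid[0:420,0:560];return np.stack([(u-m["cx"])/m["fx"]*d,(v-m["cy"])/m["fy"]*d,d],-1)@R.T+m["eye"]
d0=np.load("scened.npy");s=env.state();print(s["time_s"],s["ee_pos"],s["gripper_width"],s["qpos"])
p,d1=env.grab_frame("scene")
for d,c,lo in((d0,(153,554),60),(d1,(452,117),25)):
    W=world(d);k=(np.hypot(W[...,0]-c[0],W[...,1]-c[1])<75)&(W[...,2]>lo)&(W[...,2]<400)&(d>0)
    z=np.sort(W[k][:,2]);print(len(z),np.round(z[:12]));i=np.argsort(W[...,2][k])[:8];print(np.round(W[k][i]),np.argwhere(k)[i])
env.grab_frame("top")
E
```

```text
4.1 [452.43872448 117.23599961  17.32455596] 0.5177059723160706 [1.31122681e+01 1.97024746e+01 1.16998220e+02 9.10924029e-03
 4.32866960e+01 6.54254447e+01]
754 [215. 216. 217. 217. 217. 218. 218. 218. 218. 218. 219. 219.]
[[181. 596. 215.]
 [146. 500. 216.]
 [143. 501. 217.]
 [177. 595. 217.]
 [174. 596. 217.]
 [131. 506. 218.]
 [134. 504. 218.]
 [137. 502. 218.]] [[131 104]
 [145 102]
 [145 101]
 [131 103]
 [131 102]
 [145  97]
 [145  98]
 [145  99]]
2201 [42. 43. 45. 45. 46. 48. 48. 50. 50. 50. 52. 52.]
[[442. 103.  42.]
 [441. 108.  43.]
 [437. 108.  45.]
 [434. 109.  45.]
 [443. 103.  46.]
 [458. 110.  48.]
 [438. 109.  48.]
 [434. 109.  50.]] [[218 235]
 [217 234]
 [217 233]
 [217 232]
 [217 235]
 [214 238]
 [216 233]
 [216 232]]
```

The camera depth shows the fingertips at z≈43, about 40 mm higher than the stated TCP geometry implies, and the forceps is untouched. That held at the start pose too. I'll open and go lower in small steps, watching the force.

>>> arm_command(motion=[{"offset": [0,0,0],"spin": 0},{"offset": [0,0,0],"spin": 0},{"offset": [0,0,0],"spin": 0},{"offset": [0,0,0.003],"spin": 0},{"offset": [0,0,0.003],"spin": 0}], jaw=0.04)

```text
time_s: 4.82
ee_pos: [452.4, 117.3, 11.0]
ee_rot: [-180.0, -0.0, 37.7]
force: [0.5, -0.5, -0.5]
gripper_width: 39.7
gripper_force: 0.0
```

```bash
python3 plan.py
```

```text
t 4.83 now [452.4 117.3  11. ] yaw 37.69 q [ 13.  20. 117.   0.  42.  65.] w 39.7 F [ 0.5 -0.5 -0.5]
```

>>> arm_command(motion=[{"offset": [0,0,0.004],"spin": 0},{"offset": [0,0,0.004],"spin": 0},{"offset": [0,0,0.004],"spin": 0},{"offset": [0,0,0.004],"spin": 0},{"offset": [0,0,0],"spin": 0}])

```text
time_s: 5.45
ee_pos: [452.1, 117.2, -5.1]
ee_rot: [-180.0, 0.0, 37.7]
force: [0.5, 0.3, 0.1]
gripper_width: 40.0
gripper_force: 0.0
```

```bash
cat > tip.py <<'E'
from fit import *
m=CM["scene"];R=Ro.from_euler("xyz",m["rotation"],degrees=True).as_matrix()
s=env.state();c=s["ee_pos"];p,d=env.grab_frame("scene")
v,u=np.mgrid[0:420,0:560];W=np.stack([(u-m["cx"])/m["fx"]*d,(v-m["cy"])/m["fy"]*d,d],-1)@R.T+m["eye"]
k=(np.hypot(W[...,0]-c[0],W[...,1]-c[1])<60)&(W[...,2]>14)&(W[...,2]<400)&(d>0)
i=np.argsort(W[...,2][k])[:12];print(s["time_s"],np.round(c,1),np.round(W[k][i]).tolist(),np.argwhere(k)[i].tolist())
a,b=proj("scene",c)[0].astype(int);cv2.imwrite("pics/tip.png",cv2.resize(p[b-40:b+40,a-53:a+53],None,fx=7.5,fy=7.5,interpolation=cv2.INTER_CUBIC))
E
python3 tip.py
```

```text
5.45 [452.1 117.2  -5.1] [[439.0, 137.0, 15.0], [412.0, 85.0, 15.0], [428.0, 130.0, 16.0], [457.0, 89.0, 19.0], [444.0, 138.0, 21.0], [452.0, 87.0, 22.0], [427.0, 127.0, 23.0], [421.0, 124.0, 23.0], [453.0, 89.0, 25.0], [448.0, 137.0, 25.0], [445.0, 138.0, 25.0], [425.0, 130.0, 26.0]] [[219, 230], [230, 230], [221, 228], [224, 241], [217, 231], [224, 240], [220, 228], [221, 227], [223, 240], [216, 232], [216, 231], [219, 227]]
```

>>> arm_command(motion=[{"offset": [0,0,0.004],"spin": 0},{"offset": [0,0,0.004],"spin": 0},{"offset": [0,0,0.002],"spin": 0},{"offset": [0,0,0.002],"spin": 0},{"offset": [0,0,0],"spin": 0}])

```text
time_s: 6.12
ee_pos: [452.3, 117.2, -16.9]
ee_rot: [-180.0, 0.0, 37.7]
force: [0.2, 0.2, -0.2]
gripper_width: 40.1
gripper_force: 0.0
```

```bash
python3 tip.py
```

```text
6.125 [452.3 117.2 -16.9] [[421.0, 123.0, 14.0], [429.0, 125.0, 15.0], [423.0, 128.0, 15.0], [426.0, 126.0, 15.0], [434.0, 127.0, 15.0], [478.0, 99.0, 15.0], [459.0, 86.0, 16.0], [472.0, 96.0, 16.0], [464.0, 88.0, 16.0], [452.0, 146.0, 16.0], [454.0, 112.0, 17.0], [436.0, 130.0, 17.0]] [[223, 227], [222, 229], [222, 227], [222, 228], [221, 230], [221, 245], [225, 242], [222, 244], [224, 243], [216, 232], [221, 237], [220, 230]]
```

View pics/tip.png

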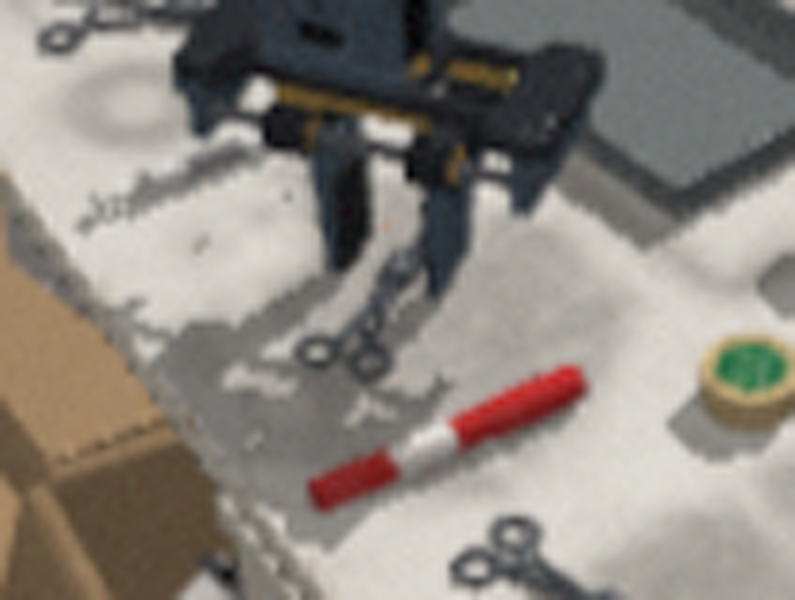

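>>> arm_command(motion=[{"offset": [0,0,0.0015],"spin": 0},{"offset": [0,0,0.0015],"spin": 0}])

```text
time_s: 6.42
ee_pos: [452.5, 117.3, -19.8]
ee_rot: [180.0, -0.0, 37.7]
force: [-1.2, -0.7, -0.6]
gripper_width: 40.2
gripper_force: 0.0
```

>>> arm_command(motion=[{"offset": [0,0,0.001],"spin": 0}])

```text
time_s: 6.55
ee_pos: [452.3, 117.3, -20.8]
ee_rot: [-180.0, -0.0, 37.7]
force: [-0.0, 0.1, 0.7]
gripper_width: 40.0
gripper_force: 0.0
```

>>> arm_command(motion=[{"offset": [0,0,0.001],"spin": 0}])

```text
time_s: 6.68
ee_pos: [452.4, 117.3, -21.8]
ee_rot: [-180.0, -0.0, 37.7]
force: [0.0, 0.7, -0.3]
gripper_width: 39.5
gripper_force: 0.0
```

>>> arm_command(motion=[{"offset": [0,0,0.001],"spin": 0}])

```text
time_s: 6.8
ee_pos: [452.4, 117.3, -22.8]
ee_rot: [-180.0, -0.0, 37.7]
force: [0.5, -0.8, -0.5]
gripper_width: 40.2
gripper_force: 0.0
```

>>> arm_command(motion=[{"offset": [0,0,0.001],"spin": 0}])

```text
time_s: 6.92
ee_pos: [452.4, 117.3, -23.4]
ee_rot: [-180.0, -0.0, 37.7]
force: [-1.4, -0.9, 12.2]
gripper_width: 40.2
gripper_force: 5.9
```

>>> arm_command(motion=[{"offset": [0,0,0.0005],"spin": 0}])

```text
time_s: 7.05
ee_pos: [452.4, 117.3, -23.5]
ee_rot: [-180.0, -0.0, 37.7]
force: [-2.1, -0.2, 13.1]
gripper_width: 39.8
gripper_force: 6.4
```

>>> arm_command(motion=[{"offset": [0,0,-0.003],"spin": 0}])

```text
time_s: 7.18
ee_pos: [452.4, 117.3, -21.1]
ee_rot: [-180.0, -0.0, 37.7]
force: [-0.1, -0.7, -0.5]
gripper_width: 39.9
gripper_force: 0.0
```

>>> arm_command(motion=[{"offset": [0,0,0],"spin": 0},{"offset": [0,0,0],"spin": 0},{"offset": [0,0,0],"spin": 0},{"offset": [0,0,0],"spin": 0}], jaw=0.0, newtons=20)

```text
time_s: 7.68
ee_pos: [452.3, 117.3, -21.4]
ee_rot: [-180.0, 0.0, 37.7]
force: [-0.2, 0.2, -0.1]
gripper_width: 15.8
gripper_force: 20.0
```

>>> arm_command(motion=[{"offset": [0,0,-0.01],"spin": 0},{"offset": [0,0,-0.03],"spin": 0},{"offset": [0,0,-0.04],"spin": 0}])

```text
time_s: 8.05
ee_pos: [451.7, 117.1, 59.5]
ee_rot: [-180.0, 0.1, 37.7]
force: [1.1, -0.3, -1.1]
gripper_width: 15.8
gripper_force: 20.0
```

```bash
python3 - <<'E'
import numpy as np
def P(o,yaw,l):
    c,s=np.cos(np.radians(yaw)),np.sin(np.radians(yaw));return np.round([o[0]+c*l[0]-s*l[1],o[1]+s*l[0]+c*l[1]],1)
for i,y in enumerate((-60,0,60)):print("slot",i,P((590,-280.5),8.2,(0,y)))
print(P((632.6,197.2),10.45,(19,40)),P((632.6,197.2),10.45,(19,-50)))
E
python3 plan.py 420 0 60 20 4
```

```text
slot 0 [ 598.6 -339.9]
slot 1 [ 590.  -280.5]
slot 2 [ 581.4 -221.1]
[644. 240.] [660.4 151.5]
t 8.05 now [451.7 117.1  59.5] yaw 37.69 q [ 13.  16. 114.   0.  50.  65.] w 15.8 F [ 1.1 -0.3 -1.1]
[[-0.024, 0.018, -0.0, 0.077], [-0.023, 0.02, -0.0, 0.077], [-0.021, 0.022, -0.0, 0.077], [-0.019, 0.024, -0.0, 0.078]]
-> [ 4.203e+02 -3.000e-01  5.950e+01] 19.98
```

```bash
python3 plan.py 415 -50 60 14 5 598.6 -339.9 60 8.2 8
```

```text
t 8.05 now [451.7 117.1  59.5] yaw 37.69 q [ 13.  16. 114.   0.  50.  65.] w 15.8 F [ 1.1 -0.3 -1.1]
[[-0.026, 0.022, -0.0, 0.083], [-0.024, 0.024, -0.0, 0.083], [-0.022, 0.026, -0.0, 0.082], [-0.02, 0.028, -0.0, 0.083], [-0.019, 0.029, -0.0, 0.082]]
-> [414.4 -49.9  59.5] 14.02
[[0.014, 0.041, -0.0, 0.013], [0.014, 0.041, -0.0, 0.013], [0.015, 0.04, -0.0, 0.013], [0.015, 0.04, -0.0, 0.013], [0.015, 0.04, -0.0, 0.012]]
[[0.016, 0.04, -0.0, 0.013], [0.017, 0.039, -0.0, 0.012], [0.017, 0.04, -0.0, 0.013]]
-> [ 598.8 -340.2   59.5] 8.18
```

>>> arm_command(motion=[{"offset": [-0.026,0.022,0],"spin": 0.083},{"offset": [-0.024,0.024,0],"spin": 0.083},{"offset": [-0.022,0.026,0],"spin": 0.082},{"offset": [-0.02,0.028,0],"spin": 0.083},{"offset": [-0.019,0.029,0],"spin": 0.082}])

```text
time_s: 8.68
ee_pos: [415.1, -50.8, 59.4]
ee_rot: [180.0, -0.1, 13.9]
force: [0.8, -0.5, -0.4]
gripper_width: 15.4
gripper_force: 20.0
```

>>> arm_command(motion=[{"offset": [0.014,0.041,0],"spin": 0.013},{"offset": [0.014,0.041,0],"spin": 0.013},{"offset": [0.015,0.04,0],"spin": 0.013},{"offset": [0.015,0.04,0],"spin": 0.013},{"offset": [0.015,0.04,0],"spin": 0.012}])

```text
time_s: 9.3
ee_pos: [531.0, -232.4, 59.4]
ee_rot: [180.0, -0.0, 10.3]
force: [0.4, 0.5, -1.3]
gripper_width: 15.4
gripper_force: 20.0
```

>>> arm_command(motion=[{"offset": [0.016,0.04,0],"spin": 0.013},{"offset": [0.017,0.039,0],"spin": 0.012},{"offset": [0.017,0.04,0],"spin": 0.013},{"offset": [0,0,0],"spin": 0},{"offset": [0,0,0],"spin": 0}])

```text
time_s: 9.93
ee_pos: [598.8, -339.4, 58.6]
ee_rot: [-179.9, 0.1, 8.2]
force: [-0.2, 0.4, -1.0]
gripper_width: 15.6
gripper_force: 20.0
```

```bash
python3 plan.py 598.6 -339.9 60 8.2 1; python3 - <<'E'
from fit import *
p,d=env.grab_frame("scene");c=env.state()["ee_pos"]
a,b=proj("scene",[c[0],c[1],30])[0].astype(int);cv2.imwrite("pics/h1.png",cv2.resize(p[b-40:b+40,a-53:a+53],None,fx=7.5,fy=7.5,interpolation=cv2.INTER_CUBIC))
E
```

```text
t 9.93 now [ 598.8 -339.4   58.6] yaw 8.17 q [-31.  34.  83.   0.  63.  51.] w 15.6 F [-0.2  0.4 -1. ]
[[-0.0002, 0.0005, -0.0014, -0.0]]
-> [ 598.6 -339.9   60. ] 8.17
```

>>> arm_command(motion=[{"offset": [0,0,0.018],"spin": 0},{"offset": [0,0,0.018],"spin": 0},{"offset": [0,0,0.012],"spin": 0},{"offset": [0,0,0.002],"spin": 0},{"offset": [0,0,0.002],"spin": 0}])

```text
time_s: 10.6
ee_pos: [599.8, -340.2, 6.7]
ee_rot: [180.0, -0.0, 8.2]
force: [-0.2, 0.0, 0.1]
gripper_width: 15.8
gripper_force: 20.0
```

>>> arm_command(motion=[{"offset": [0,0,0.002],"spin": 0},{"offset": [0,0,0.002],"spin": 0}])

```text
time_s: 10.85
ee_pos: [599.8, -340.2, 3.1]
ee_rot: [180.0, -0.0, 8.2]
force: [-0.3, -0.9, 0.5]
gripper_width: 15.4
gripper_force: 20.0
```

>>> arm_command(motion=[{"offset": [0,0,0.002],"spin": 0},{"offset": [0,0,0.002],"spin": 0}])

```text
time_s: 11.1
ee_pos: [599.5, -340.1, -1.3]
ee_rot: [-180.0, -0.0, 8.2]
force: [-0.5, -0.5, -0.3]
gripper_width: 15.2
gripper_force: 20.0
```

Inside the notch with no side load; on to the bottom.

>>> arm_command(motion=[{"offset": [0,0,0.002],"spin": 0}])

```text
time_s: 11.22
ee_pos: [599.5, -340.1, -3.4]
ee_rot: [-180.0, -0.0, 8.2]
force: [0.6, -0.2, 0.0]
gripper_width: 15.7
gripper_force: 20.0
```

>>> arm_command(motion=[{"offset": [0,0,0.001],"spin": 0}])

```text
time_s: 11.35
ee_pos: [599.4, -340.0, -4.5]
ee_rot: [-180.0, 0.0, 8.2]
force: [0.5, 0.3, 0.3]
gripper_width: 15.7
gripper_force: 20.0
```

>>> arm_command(motion=[{"offset": [0,0,0.001],"spin": 0}])

```text
time_s: 11.48
ee_pos: [599.5, -340.0, -5.3]
ee_rot: [-180.0, -0.0, 8.2]
force: [-0.6, 1.0, -0.3]
gripper_width: 15.6
gripper_force: 20.0
```

>>> arm_command(motion=[{"offset": [0,0,0.001],"spin": 0}])

```text
time_s: 11.6
ee_pos: [599.6, -340.1, -6.0]
ee_rot: [180.0, -0.0, 8.2]
force: [0.6, 0.3, 3.2]
gripper_width: 15.5
gripper_force: 20.0
```

>>> arm_command(motion=[{"offset": [0,0,0.0005],"spin": 0}])

```text
time_s: 11.72
ee_pos: [599.7, -340.1, -6.1]
ee_rot: [180.0, -0.0, 8.2]
force: [-0.8, 0.8, 4.0]
gripper_width: 15.8
gripper_force: 20.0
```

>>> arm_command(motion=[{"offset": [0,0,0],"spin": 0},{"offset": [0,0,0],"spin": 0},{"offset": [0,0,0],"spin": 0}], jaw=0.034)

```text
time_s: 12.1
ee_pos: [599.4, -340.0, -7.0]
ee_rot: [-180.0, 0.0, 8.2]
force: [-0.4, -0.4, -0.5]
gripper_width: 33.9
gripper_force: 0.0
```

>>> arm_command(motion=[{"offset": [0,0,-0.01],"spin": 0},{"offset": [0,0,-0.03],"spin": 0},{"offset": [0,0,-0.04],"spin": 0}])

```text
time_s: 12.48
ee_pos: [599.0, -339.7, 73.7]
ee_rot: [-179.9, 0.1, 8.2]
force: [0.4, -0.7, 0.7]
gripper_width: 33.9
gripper_force: 0.0
```

```bash
python3 plan.py 421.6 -123 40 109.4 11 421.6 -123 -21 109.4 3
```

```text
t 12.47 now [ 599.  -339.7   73.7] yaw 8.18 q [-31.  33.  82.   0.  65.  51.] w 33.9 F [ 0.4 -0.7  0.7]
[[-0.013, -0.022, 0.003, -0.161], [-0.01, -0.024, 0.003, -0.161], [-0.006, -0.025, 0.003, -0.161], [-0.001, -0.025, 0.003, -0.16], [0.003, -0.025, 0.003, -0.161]]
[[0.006, -0.025, 0.003, -0.16], [0.01, -0.023, 0.003, -0.161], [0.014, -0.021, 0.003, -0.16], [0.017, -0.019, 0.003, -0.161], [0.02, -0.016, 0.003, -0.16]]
[[0.023, -0.012, 0.004, -0.161]]
-> [ 421.3 -122.7   39.7] 109.42
[[-0.0, 0.0, 0.02, 0.0], [-0.0, 0.0, 0.02, 0.0], [-0.0, 0.0, 0.021, 0.0]]
-> [ 421.3 -122.7  -21.3] 109.42
```

>>> arm_command(motion=[{"offset": [-0.013,-0.022,0.003],"spin": -0.161},{"offset": [-0.01,-0.024,0.003],"spin": -0.161},{"offset": [-0.006,-0.025,0.003],"spin": -0.161},{"offset": [-0.001,-0.025,0.003],"spin": -0.16},{"offset": [0.003,-0.025,0.003],"spin": -0.161}], jaw=0.04)

```text
time_s: 13.1
ee_pos: [519.0, -240.6, 59.0]
ee_rot: [179.9, -0.0, 54.5]
force: [-0.6, 0.6, -0.5]
gripper_width: 39.9
gripper_force: 0.0
```

>>> arm_command(motion=[{"offset": [0.006,-0.025,0.003],"spin": -0.16},{"offset": [0.01,-0.023,0.003],"spin": -0.161},{"offset": [0.014,-0.021,0.003],"spin": -0.16},{"offset": [0.017,-0.019,0.003],"spin": -0.161},{"offset": [0.02,-0.016,0.003],"spin": -0.16}])

```text
time_s: 13.72
ee_pos: [437.7, -143.1, 43.9]
ee_rot: [179.9, 0.0, 100.5]
force: [0.3, 0.1, -0.1]
gripper_width: 40.0
gripper_force: 0.0
```

>>> arm_command(motion=[{"offset": [0.023,-0.012,0.004],"spin": -0.161},{"offset": [0,0,0],"spin": 0}])

```text
time_s: 13.98
ee_pos: [420.8, -122.1, 39.6]
ee_rot: [-180.0, -0.0, 109.4]
force: [0.2, 0.2, 0.1]
gripper_width: 40.2
gripper_force: 0.0
```

```bash
python3 plan.py 421.6 -123 -21 109.4 4; python3 - <<'E'
from fit import *
p,d=env.grab_frame("scene");cv2.imwrite("pics/s3.png",p)
x0=np.array([598.6,-340]);th=np.radians(8.2)
# seated pair in rack: rectify at its height
t=rect(p,"scene",(590,-300),100,18,3);cv2.imwrite("pics/rk.png",t)
E
```

```text
t 13.97 now [ 420.8 -122.1   39.6] yaw 109.44 q [-18.  16. 119.   0.  45. -37.] w 40.2 F [0.2 0.2 0.1]
[[-0.0, 0.0, 0.015, 0.0], [-0.0, 0.0, 0.015, 0.0], [-0.001, 0.0, 0.015, 0.0], [-0.0, 0.0, 0.016, 0.001]]
-> [ 421.1 -123.   -21.4] 109.39
```

View pics/rk.png

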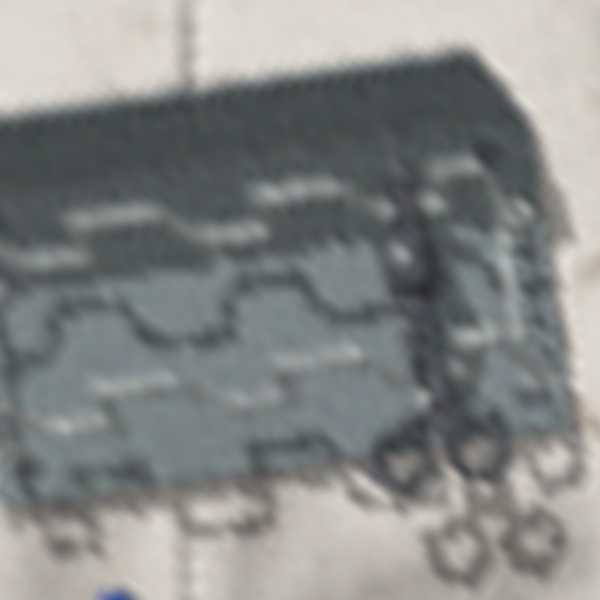

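The first pair sits centred in both combs of slot 0 (about pixel 415,350), tips toward the guard. On to the second shut pair.

>>> arm_command(motion=[{"offset": [0,0,0.015],"spin": 0},{"offset": [-0.001,0,0.02],"spin": 0},{"offset": [0,0,0.02],"spin": 0},{"offset": [0,0,0.006],"spin": 0},{"offset": [0,0,0],"spin": 0}])

```text
time_s: 14.65
ee_pos: [422.9, -124.4, -21.6]
ee_rot: [180.0, 0.0, 109.4]
force: [1.0, 0.2, -0.5]
gripper_width: 39.9
gripper_force: 0.0
```

>>> arm_command(motion=[{"offset": [0,0,0],"spin": 0},{"offset": [0,0,0],"spin": 0},{"offset": [0,0,0],"spin": 0},{"offset": [0,0,0],"spin": 0}], jaw=0.0, newtons=20)

```text
time_s: 15.15
ee_pos: [422.5, -124.0, -21.3]
ee_rot: [180.0, 0.0, 109.4]
force: [-0.4, -0.2, 4.0]
gripper_width: 15.6
gripper_force: 20.0
```

>>> arm_command(motion=[{"offset": [0,0,-0.01],"spin": 0},{"offset": [0,0,-0.03],"spin": 0},{"offset": [0,0,-0.04],"spin": 0}])

```text
time_s: 15.52
ee_pos: [421.3, -123.6, 58.9]
ee_rot: [-179.9, -0.1, 109.4]
force: [0.2, -0.7, -0.8]
gripper_width: 15.7
gripper_force: 20.0
```

```bash
python3 plan.py 450 -200 60 140 4 590.5 -280.5 60 188.2 6
```

```text
t 15.53 now [ 421.3 -123.6   58.9] yaw 109.42 q [-18.  14. 117.   0.  49. -37.] w 15.7 F [ 0.2 -0.7 -0.8]
[[-0.02, 0.0, -0.0, -0.133], [-0.02, -0.002, -0.0, -0.134], [-0.02, -0.005, -0.001, -0.133], [-0.019, -0.008, -0.0, -0.134]]
-> [ 449.4 -199.9   59.9] 140.02
[[-0.027, 0.005, -0.0, -0.14], [-0.027, 0.001, -0.0, -0.14], [-0.027, -0.003, -0.0, -0.14], [-0.026, -0.006, -0.0, -0.14], [-0.025, -0.01, -0.0, -0.14]]
[[-0.024, -0.014, -0.0, -0.141]]
-> [ 591.  -280.8   59.9] 188.2
```

>>> arm_command(motion=[{"offset": [-0.02,0,0],"spin": -0.133},{"offset": [-0.02,-0.002,0],"spin": -0.134},{"offset": [-0.02,-0.005,-0.001],"spin": -0.133},{"offset": [-0.019,-0.008,0],"spin": -0.134}])

```text
time_s: 16.02
ee_pos: [450.4, -200.8, 59.7]
ee_rot: [180.0, 0.0, 140.3]
force: [0.9, -0.2, -0.5]
gripper_width: 16.0
gripper_force: 20.0
```

>>> arm_command(motion=[{"offset": [-0.027,0.005,0],"spin": -0.14},{"offset": [-0.027,0.001,0],"spin": -0.14},{"offset": [-0.027,-0.003,0],"spin": -0.14},{"offset": [-0.026,-0.006,0],"spin": -0.14},{"offset": [-0.025,-0.01,0],"spin": -0.14}])

```text
time_s: 16.65
ee_pos: [568.3, -267.4, 59.5]
ee_rot: [180.0, -0.0, -179.6]
force: [-0.2, -0.6, -1.5]
gripper_width: 15.6
gripper_force: 20.0
```

>>> arm_command(motion=[{"offset": [-0.024,-0.014,0],"spin": -0.141},{"offset": [0,0,0],"spin": 0},{"offset": [0,0,0],"spin": 0}])

```text
time_s: 17.02
ee_pos: [590.7, -280.4, 59.0]
ee_rot: [179.9, -0.1, -171.9]
force: [-0.3, -0.4, -0.3]
gripper_width: 15.5
gripper_force: 20.0
```

```bash
python3 plan.py 590 -280.5 8 188.2 3
```

```text
t 17.02 now [ 590.7 -280.4   59. ] yaw -171.88 q [ -26.   31.   89.    0.   60. -125.] w 15.5 F [-0.3 -0.4 -0.3]
[[0.0, -0.0, 0.017, -0.0], [0.0, -0.0, 0.017, -0.001], [0.001, -0.0, 0.017, -0.0]]
-> [ 589.7 -280.5    8. ] -171.83
```

>>> arm_command(motion=[{"offset": [0,0,0.018],"spin": 0},{"offset": [0,0,0.018],"spin": 0},{"offset": [0,0,0.012],"spin": 0},{"offset": [0,0,0.002],"spin": 0},{"offset": [0,0,0.002],"spin": 0}])

```text
time_s: 17.65
ee_pos: [592.1, -281.2, 7.2]
ee_rot: [-180.0, 0.0, -171.8]
force: [0.3, 0.2, -0.6]
gripper_width: 15.8
gripper_force: 20.0
```

>>> arm_command(motion=[{"offset": [0,0,0.002],"spin": 0},{"offset": [0,0,0.002],"spin": 0}])

```text
time_s: 17.9
ee_pos: [592.2, -281.2, 3.5]
ee_rot: [-180.0, 0.0, -171.8]
force: [0.0, 0.3, -0.6]
gripper_width: 15.6
gripper_force: 20.0
```

>>> arm_command(motion=[{"offset": [0,0,0.002],"spin": 0},{"offset": [0,0,0.002],"spin": 0}])

```text
time_s: 18.15
ee_pos: [591.9, -281.1, -0.8]
ee_rot: [-180.0, 0.0, -171.8]
force: [-0.2, -0.4, -0.4]
gripper_width: 15.8
gripper_force: 20.0
```

>>> arm_command(motion=[{"offset": [0,0,0.002],"spin": 0},{"offset": [0,0,0.001],"spin": 0}])

```text
time_s: 18.4
ee_pos: [591.8, -281.0, -4.0]
ee_rot: [180.0, -0.0, -171.8]
force: [-0.2, -0.2, -0.2]
gripper_width: 15.3
gripper_force: 20.0
```

>>> arm_command(motion=[{"offset": [0,0,0.001],"spin": 0},{"offset": [0,0,0.001],"spin": 0}])

```text
time_s: 18.65
ee_pos: [591.9, -281.1, -5.8]
ee_rot: [-180.0, 0.0, -171.8]
force: [-0.5, -0.3, 2.2]
gripper_width: 15.9
gripper_force: 20.0
```

>>> arm_command(motion=[{"offset": [0,0,0.0007],"spin": 0}])

```text
time_s: 18.77
ee_pos: [592.0, -281.1, -6.0]
ee_rot: [-180.0, 0.0, -171.8]
force: [-1.0, 0.2, 3.7]
gripper_width: 15.2
gripper_force: 20.0
```

>>> arm_command(motion=[{"offset": [0,0,0],"spin": 0},{"offset": [0,0,0],"spin": 0},{"offset": [0,0,0],"spin": 0}], jaw=0.034)

```text
time_s: 19.15
ee_pos: [591.8, -281.0, -6.6]
ee_rot: [180.0, -0.0, -171.8]
force: [-0.1, -0.9, 0.2]
gripper_width: 33.9
gripper_force: 0.0
```

>>> arm_command(motion=[{"offset": [0,0,-0.01],"spin": 0},{"offset": [0,0,-0.03],"spin": 0},{"offset": [0,0,-0.04],"spin": 0}])

```text
time_s: 19.52
ee_pos: [591.3, -280.8, 74.0]
ee_rot: [179.9, -0.1, -171.8]
force: [0.7, -0.1, 0.0]
gripper_width: 34.4
gripper_force: 0.0
```

```bash
python3 plan.py 433.5 -353.3 20 48 14
```

```text
t 19.52 now [ 591.3 -280.8   74. ] yaw -171.8 q [ -26.   30.   88.    0.   62. -125.] w 34.4 F [ 0.7 -0.1  0. ]
[[0.012, -0.004, 0.004, 0.175], [0.011, -0.005, 0.004, 0.175], [0.01, -0.007, 0.004, 0.175], [0.009, -0.009, 0.004, 0.175], [0.007, -0.01, 0.004, 0.175]]
[[0.005, -0.011, 0.004, 0.175], [0.003, -0.012, 0.004, 0.175], [0.001, -0.012, 0.004, 0.175], [-0.002, -0.012, 0.004, 0.175], [-0.004, -0.012, 0.004, 0.174]]
[[-0.006, -0.011, 0.004, 0.175], [-0.008, -0.01, 0.003, 0.174], [-0.009, -0.009, 0.004, 0.175], [-0.011, -0.007, 0.003, 0.174]]
-> [ 433.  -353.5   20. ] -312.0
```

>>> arm_command(motion=[{"offset": [0.012,-0.004,0.004],"spin": 0.175},{"offset": [0.011,-0.005,0.004],"spin": 0.175},{"offset": [0.01,-0.007,0.004],"spin": 0.175},{"offset": [0.009,-0.009,0.004],"spin": 0.175},{"offset": [0.007,-0.01,0.004],"spin": 0.175}], jaw=0.036)

```text
time_s: 20.15
ee_pos: [535.1, -306.3, 54.2]
ee_rot: [180.0, 0.1, 137.7]
force: [-0.3, 0.0, 0.1]
gripper_width: 35.8
gripper_force: 0.0
```

>>> arm_command(motion=[{"offset": [0.005,-0.011,0.004],"spin": 0.175},{"offset": [0.003,-0.012,0.004],"spin": 0.175},{"offset": [0.001,-0.012,0.004],"spin": 0.175},{"offset": [-0.002,-0.012,0.004],"spin": 0.175},{"offset": [-0.004,-0.012,0.004],"spin": 0.174}])

```text
time_s: 20.78
ee_pos: [479.7, -332.3, 34.2]
ee_rot: [179.9, 0.0, 87.7]
force: [-0.4, 0.1, 0.9]
gripper_width: 36.2
gripper_force: 0.0
```

>>> arm_command(motion=[{"offset": [-0.006,-0.011,0.004],"spin": 0.175},{"offset": [-0.008,-0.01,0.003],"spin": 0.174},{"offset": [-0.009,-0.009,0.004],"spin": 0.175},{"offset": [-0.011,-0.007,0.003],"spin": 0.174},{"offset": [0,0,0],"spin": 0}])

```text
time_s: 21.4
ee_pos: [433.2, -354.1, 20.0]
ee_rot: [180.0, -0.0, 48.1]
force: [0.7, 0.2, -0.9]
gripper_width: 36.1
gripper_force: 0.0
```

```bash
python3 plan.py 433.5 -353.3 -17.4 48 4
```

```text
t 21.4 now [ 433.2 -354.1   20. ] yaw 48.05 q [-40.  26. 105.   0.  49.   1.] w 36.1 F [ 0.7  0.2 -0.9]
[[0.0, -0.0, 0.009, 0.0], [0.0, -0.0, 0.009, 0.0], [0.0, -0.0, 0.01, 0.0], [0.001, -0.0, 0.009, 0.001]]
-> [ 433.8 -353.4  -17. ] 48.0
```

>>> arm_command(motion=[{"offset": [0,0,0.012],"spin": 0},{"offset": [0.001,0,0.012],"spin": 0},{"offset": [0,0,0.01],"spin": 0},{"offset": [0,0,0.0034],"spin": 0},{"offset": [0,0,0],"spin": 0}])

```text
time_s: 22.02
ee_pos: [434.2, -352.9, -18.3]
ee_rot: [-180.0, -0.0, 48.0]
force: [-0.5, -0.2, 0.8]
gripper_width: 36.0
gripper_force: 0.0
```

>>> arm_command(motion=[{"offset": [0,0,0],"spin": 0},{"offset": [0,0,0],"spin": 0},{"offset": [0,0,0],"spin": 0},{"offset": [0,0,0],"spin": 0}], jaw=0.0, newtons=15)

```text
time_s: 22.52
ee_pos: [434.4, -353.3, -17.6]
ee_rot: [180.0, -0.0, 48.0]
force: [-0.5, -0.2, 2.2]
gripper_width: 15.3
gripper_force: 15.0
```

>>> arm_command(motion=[{"offset": [0,0,-0.006],"spin": 0},{"offset": [0,0,-0.015],"spin": 0},{"offset": [0,0,-0.025],"spin": 0},{"offset": [0,0,-0.03],"spin": 0},{"offset": [0,0,-0.01],"spin": 0}])

```text
time_s: 23.15
ee_pos: [435.3, -354.0, 70.7]
ee_rot: [179.7, -0.0, 48.0]
force: [-0.7, -0.1, -1.5]
gripper_width: 15.8
gripper_force: 15.0
```

```bash
python3 - <<'E'
from fit import *
p,d=env.grab_frame("scene");c=env.state()["ee_pos"]
a,b=proj("scene",[c[0],c[1],90])[0].astype(int);cv2.imwrite("pics/h2.png",cv2.resize(p[b-40:b+40,a-53:a+53],None,fx=7.5,fy=7.5,interpolation=cv2.INTER_CUBIC))
E
python3 plan.py 405 -200 70 38 5 410 0 70 26 5 470 100 70 20 3 644 240 70 10.45 7
```

```text
t 23.2 now [ 435.4 -354.    70.9] yaw 48.0 q [-40.  23. 102.   0.  55.   2.] w 15.6 F [-0.2 -1.   0.4]
[[0.019, -0.025, 0.0, 0.035], [0.018, -0.026, 0.0, 0.035], [0.017, -0.026, 0.0, 0.035], [0.016, -0.027, 0.0, 0.035], [0.015, -0.028, 0.001, 0.035]]
-> [ 404.8 -199.7   69.9] 37.98
[[0.025, -0.031, -0.0, 0.042], [0.024, -0.032, -0.0, 0.042], [0.023, -0.033, -0.0, 0.042], [0.021, -0.034, -0.0, 0.042], [0.02, -0.034, -0.0, 0.041]]
-> [ 4.096e+02 -3.000e-01  6.990e+01] 26.0
[[0.033, -0.021, -0.0, 0.035], [0.032, -0.022, -0.0, 0.035], [0.031, -0.024, -0.0, 0.035]]
-> [470.1 100.   69.9] 19.99
[[0.03, -0.01, -0.0, 0.024], [0.03, -0.011, -0.0, 0.024], [0.03, -0.012, -0.0, 0.024], [0.029, -0.012, -0.0, 0.024], [0.029, -0.013, -0.0, 0.023]]
[[0.029, -0.014, -0.0, 0.024], [0.028, -0.015, -0.0, 0.023]]
-> [643.8 239.9  69.9] 10.47
```

View pics/h2.png

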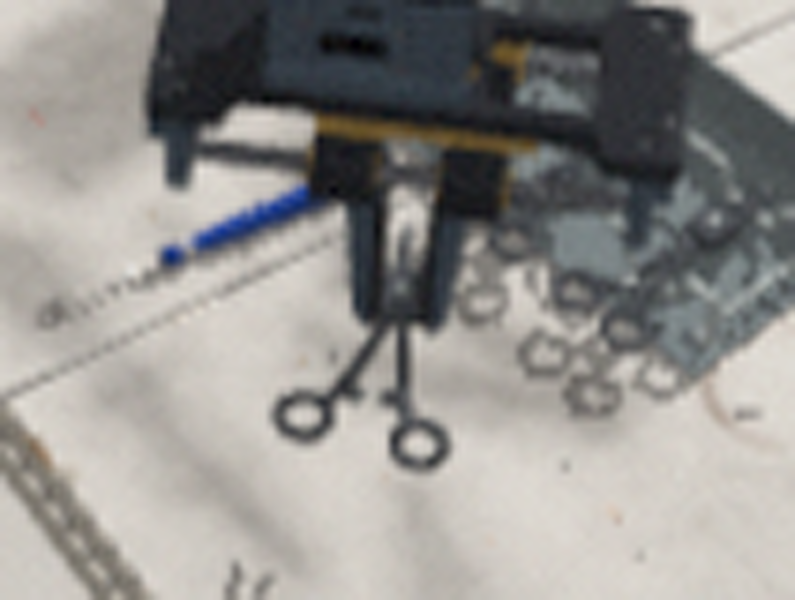

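>>> arm_command(motion=[{"offset": [0.019,-0.025,0],"spin": 0.035},{"offset": [0.018,-0.026,0],"spin": 0.035},{"offset": [0.017,-0.026,0],"spin": 0.035},{"offset": [0.016,-0.027,0],"spin": 0.035},{"offset": [0.015,-0.028,0.001],"spin": 0.035}])

```text
time_s: 23.82
ee_pos: [402.8, -197.6, 66.4]
ee_rot: [-179.9, 0.0, 37.9]
force: [0.2, -0.3, -0.4]
gripper_width: 15.5
gripper_force: 15.0
```

>>> arm_command(motion=[{"offset": [0.025,-0.031,0],"spin": 0.042},{"offset": [0.024,-0.032,0],"spin": 0.042},{"offset": [0.023,-0.033,0],"spin": 0.042},{"offset": [0.021,-0.034,0],"spin": 0.042},{"offset": [0.02,-0.034,0],"spin": 0.041}])

```text
time_s: 24.45
ee_pos: [407.7, 1.9, 66.6]
ee_rot: [-180.0, 0.1, 25.9]
force: [0.2, 0.5, -0.9]
gripper_width: 15.5
gripper_force: 15.0
```

>>> arm_command(motion=[{"offset": [0.033,-0.021,0],"spin": 0.035},{"offset": [0.032,-0.022,0],"spin": 0.035},{"offset": [0.031,-0.024,0],"spin": 0.035}])

```text
time_s: 24.82
ee_pos: [468.9, 102.0, 66.5]
ee_rot: [-180.0, 0.1, 19.9]
force: [0.1, 0.7, -0.4]
gripper_width: 15.3
gripper_force: 15.0
```

>>> arm_command(motion=[{"offset": [0.03,-0.01,0],"spin": 0.024},{"offset": [0.03,-0.011,0],"spin": 0.024},{"offset": [0.03,-0.012,0],"spin": 0.024},{"offset": [0.029,-0.012,0],"spin": 0.024},{"offset": [0.029,-0.013,0],"spin": 0.023}])

```text
time_s: 25.45
ee_pos: [593.3, 200.6, 66.0]
ee_rot: [180.0, 0.1, 13.1]
force: [0.6, -1.1, -0.0]
gripper_width: 15.5
gripper_force: 15.0
```

>>> arm_command(motion=[{"offset": [0.029,-0.014,0],"spin": 0.024},{"offset": [0.028,-0.015,0],"spin": 0.023},{"offset": [0,0,0],"spin": 0},{"offset": [0,0,0],"spin": 0}])

```text
time_s: 25.95
ee_pos: [641.4, 240.2, 66.0]
ee_rot: [180.0, 0.2, 10.5]
force: [0.3, -0.4, -1.0]
gripper_width: 15.5
gripper_force: 15.0
```

```bash
python3 plan.py 644 240 -10 10.45 4
```

```text
t 25.95 now [641.4 240.2  66. ] yaw 10.49 q [20. 33. 83. -0. 63. 99.] w 15.5 F [ 0.3 -0.4 -1. ]
[[0.001, 0.0, 0.019, 0.0], [0.0, 0.0, 0.019, 0.0], [0.001, 0.0, 0.019, 0.0], [0.0, 0.001, 0.019, 0.001]]
-> [643.6 239.6 -10. ] 10.43
```

>>> arm_command(motion=[{"offset": [0.001,0,0.02],"spin": 0},{"offset": [0,0,0.02],"spin": 0},{"offset": [0.001,0,0.02],"spin": 0},{"offset": [0,0,0.011],"spin": 0},{"offset": [0,0,0.003],"spin": 0}])

```text
time_s: 26.58
ee_pos: [644.1, 240.9, -7.7]
ee_rot: [180.0, 0.1, 10.5]
force: [0.0, 0.3, -1.2]
gripper_width: 15.6
gripper_force: 15.0
```

>>> arm_command(motion=[{"offset": [0,0,0.002],"spin": 0},{"offset": [0,0,0.001],"spin": 0}])

```text
time_s: 26.82
ee_pos: [645.1, 241.4, -9.2]
ee_rot: [-180.0, -0.1, 10.5]
force: [-0.1, 0.5, -0.8]
gripper_width: 15.6
gripper_force: 15.0
```

>>> arm_command(motion=[{"offset": [0,0,0.001],"spin": 0},{"offset": [0,0,0],"spin": 0}])

```text
time_s: 27.08
ee_pos: [644.7, 241.3, -10.6]
ee_rot: [-180.0, -0.0, 10.5]
force: [-0.2, -0.2, -0.7]
gripper_width: 15.5
gripper_force: 15.0
```

>>> arm_command(motion=[{"offset": [0,0,0.0015],"spin": 0},{"offset": [0,0,0.001],"spin": 0}])

```text
time_s: 27.32
ee_pos: [644.6, 241.2, -13.4]
ee_rot: [-180.0, 0.0, 10.5]
force: [0.1, -0.1, -0.1]
gripper_width: 15.8
gripper_force: 15.0
```

>>> arm_command(motion=[{"offset": [0,0,0.001],"spin": 0}])

```text
time_s: 27.45
ee_pos: [644.6, 241.2, -14.4]
ee_rot: [-180.0, 0.0, 10.5]
force: [1.0, -0.1, -0.2]
gripper_width: 15.7
gripper_force: 15.0
```

>>> arm_command(motion=[{"offset": [0,0,0.0005],"spin": 0}])

```text
time_s: 27.58
ee_pos: [644.7, 241.2, -14.5]
ee_rot: [-180.0, -0.0, 10.5]
force: [-1.9, -0.5, 3.8]
gripper_width: 15.6
gripper_force: 15.0
```

>>> arm_command(motion=[{"offset": [0,0,0],"spin": 0},{"offset": [0,0,0],"spin": 0},{"offset": [0,0,0],"spin": 0}], jaw=0.034)

```text
time_s: 27.95
ee_pos: [644.6, 241.2, -14.9]
ee_rot: [-180.0, 0.0, 10.5]
force: [0.3, 0.0, -0.4]
gripper_width: 33.7
gripper_force: 0.0
```

>>> arm_command(motion=[{"offset": [0,0,-0.01],"spin": 0},{"offset": [0,0,-0.03],"spin": 0},{"offset": [0,0,-0.04],"spin": 0}])

```text
time_s: 28.32
ee_pos: [644.1, 241.0, 65.7]
ee_rot: [180.0, 0.1, 10.5]
force: [1.5, 0.7, 0.3]
gripper_width: 34.2
gripper_force: 0.0
```

```bash
python3 plan.py 456.3 354 20 155 15
```

```text
t 28.32 now [644.1 241.   65.7] yaw 10.47 q [20. 33. 83.  0. 64. 99.] w 34.2 F [1.5 0.7 0.3]
[[-0.011, -0.01, 0.003, -0.168], [-0.009, -0.011, 0.003, -0.168], [-0.007, -0.013, 0.003, -0.168], [-0.005, -0.014, 0.003, -0.168], [-0.003, -0.014, 0.003, -0.168]]
[[-0.0, -0.015, 0.003, -0.168], [0.002, -0.014, 0.003, -0.168], [0.005, -0.014, 0.003, -0.168], [0.007, -0.013, 0.003, -0.168], [0.009, -0.011, 0.003, -0.168]]
[[0.011, -0.01, 0.003, -0.168], [0.012, -0.008, 0.003, -0.169], [0.014, -0.006, 0.003, -0.168], [0.014, -0.003, 0.003, -0.169], [0.014, -0.001, 0.004, -0.168]]
-> [456.5 353.7  19.7] 154.97
```

>>> arm_command(motion=[{"offset": [-0.011,-0.01,0.003],"spin": -0.168},{"offset": [-0.009,-0.011,0.003],"spin": -0.168},{"offset": [-0.007,-0.013,0.003],"spin": -0.168},{"offset": [-0.005,-0.014,0.003],"spin": -0.168},{"offset": [-0.003,-0.014,0.003],"spin": -0.168}], jaw=0.036)

```text
time_s: 28.95
ee_pos: [581.9, 279.1, 51.0]
ee_rot: [180.0, -0.1, 58.9]
force: [-0.4, -0.5, 0.5]
gripper_width: 36.1
gripper_force: 0.0
```

>>> arm_command(motion=[{"offset": [0,-0.015,0.003],"spin": -0.168},{"offset": [0.002,-0.014,0.003],"spin": -0.168},{"offset": [0.005,-0.014,0.003],"spin": -0.168},{"offset": [0.007,-0.013,0.003],"spin": -0.168},{"offset": [0.009,-0.011,0.003],"spin": -0.168}])

```text
time_s: 29.58
ee_pos: [519.5, 317.0, 36.0]
ee_rot: [179.9, -0.0, 107.0]
force: [-0.4, 0.4, 0.2]
gripper_width: 36.0
gripper_force: 0.0
```

>>> arm_command(motion=[{"offset": [0.011,-0.01,0.003],"spin": -0.168},{"offset": [0.012,-0.008,0.003],"spin": -0.169},{"offset": [0.014,-0.006,0.003],"spin": -0.168},{"offset": [0.014,-0.003,0.003],"spin": -0.169},{"offset": [0.014,-0.001,0.004],"spin": -0.168}])

```text
time_s: 30.2
ee_pos: [457.1, 354.5, 20.0]
ee_rot: [179.9, 0.0, 155.3]
force: [0.9, 0.4, -0.3]
gripper_width: 36.2
gripper_force: 0.0
```

>>> arm_command(motion=[{"offset": [0,0,0],"spin": 0}])

```text
time_s: 30.32
ee_pos: [456.5, 354.3, 19.6]
ee_rot: [180.0, 0.0, 154.9]
force: [0.1, -0.6, -0.6]
gripper_width: 36.3
gripper_force: 0.0
```

```bash
python3 plan.py 456.3 354 -17.4 155 4
```

```text
t 30.32 now [456.5 354.3  19.6] yaw 154.93 q [ 37.  28. 102.   0.  50. -28.] w 36.3 F [ 0.1 -0.6 -0.6]
[[0.0, -0.0, 0.009, -0.0], [0.0, -0.0, 0.009, -0.0], [0.0, -0.0, 0.009, -0.001], [0.0, -0.0, 0.01, -0.0]]
-> [456.5 354.3 -17.4] 154.99
```

>>> arm_command(motion=[{"offset": [0,0,0.012],"spin": 0},{"offset": [0,0,0.012],"spin": 0},{"offset": [0,0,0.01],"spin": 0},{"offset": [0,0,0.003],"spin": 0},{"offset": [0,0,0],"spin": 0}])

```text
time_s: 30.95
ee_pos: [457.0, 353.8, -18.2]
ee_rot: [-180.0, -0.0, 155.0]
force: [0.5, 0.8, 0.1]
gripper_width: 36.4
gripper_force: 0.0
```

>>> arm_command(motion=[{"offset": [0,0,0],"spin": 0},{"offset": [0,0,0],"spin": 0},{"offset": [0,0,0],"spin": 0},{"offset": [0,0,0],"spin": 0}], jaw=0.0, newtons=15)

```text
time_s: 31.45
ee_pos: [457.2, 354.1, -17.5]
ee_rot: [180.0, 0.0, 155.0]
force: [-0.5, -0.5, 1.9]
gripper_width: 15.5
gripper_force: 15.0
```

>>> arm_command(motion=[{"offset": [0,0,-0.006],"spin": 0},{"offset": [0,0,-0.015],"spin": 0},{"offset": [0,0,-0.025],"spin": 0},{"offset": [0,0,-0.03],"spin": 0},{"offset": [0,0,-0.014],"spin": 0}])

```text
time_s: 32.08
ee_pos: [458.0, 354.7, 74.7]
ee_rot: [179.8, 0.1, 155.0]
force: [-0.3, -0.3, -0.4]
gripper_width: 15.3
gripper_force: 15.0
```

```bash
python3 plan.py 520 200 70 172 5 660.4 151.5 70 190.45 5
```

```text
t 32.08 now [458.  354.7  74.7] yaw 154.97 q [ 37.  24.  99.   0.  57. -28.] w 15.3 F [-0.3 -0.3 -0.4]
[[-0.024, -0.023, 0.001, -0.059], [-0.023, -0.024, 0.001, -0.06], [-0.022, -0.026, 0.001, -0.059], [-0.02, -0.026, 0.001, -0.06], [-0.018, -0.028, 0.001, -0.059]]
-> [520.1 200.   69.7] 171.99
[[-0.029, -0.006, -0.0, -0.064], [-0.029, -0.007, -0.0, -0.065], [-0.028, -0.009, -0.0, -0.064], [-0.027, -0.012, -0.0, -0.065], [-0.027, -0.013, -0.0, -0.064]]
-> [660.2 151.3  69.7] 190.44
```

>>> arm_command(motion=[{"offset": [-0.024,-0.023,0.001],"spin": -0.059},{"offset": [-0.023,-0.024,0.001],"spin": -0.06},{"offset": [-0.022,-0.026,0.001],"spin": -0.059},{"offset": [-0.02,-0.026,0.001],"spin": -0.06},{"offset": [-0.018,-0.028,0.001],"spin": -0.059}])

```text
time_s: 32.7
ee_pos: [519.3, 198.3, 67.2]
ee_rot: [-180.0, -0.0, 172.1]
force: [-0.6, -0.2, -0.2]
gripper_width: 15.1
gripper_force: 15.0
```

>>> arm_command(motion=[{"offset": [-0.029,-0.006,0],"spin": -0.064},{"offset": [-0.029,-0.007,0],"spin": -0.065},{"offset": [-0.028,-0.009,0],"spin": -0.064},{"offset": [-0.027,-0.012,0],"spin": -0.065},{"offset": [-0.027,-0.013,0],"spin": -0.064}])

```text
time_s: 33.33
ee_pos: [659.8, 150.1, 67.0]
ee_rot: [180.0, -0.0, -169.4]
force: [-0.9, 0.3, -0.7]
gripper_width: 15.3
gripper_force: 15.0
```

>>> arm_command(motion=[{"offset": [0,0,0],"spin": 0},{"offset": [0,0,0],"spin": 0}])

```text
time_s: 33.58
ee_pos: [658.2, 150.6, 66.7]
ee_rot: [180.0, -0.1, -169.6]
force: [-0.4, -0.6, -0.5]
gripper_width: 15.9
gripper_force: 15.0
```

```bash
python3 plan.py 660.4 151.5 -9 190.45 4
```

```text
t 33.58 now [658.2 150.6  66.7] yaw -169.6 q [ 12.  32.  85.   0.  63. -89.] w 15.9 F [-0.4 -0.6 -0.5]
[[-0.001, 0.0, 0.019, -0.0], [-0.0, 0.0, 0.019, -0.0], [-0.001, 0.0, 0.019, -0.0], [-0.0, 0.0, 0.019, -0.001]]
-> [660.2 151.   -9.3] -169.54
```

>>> arm_command(motion=[{"offset": [0,0,0.02],"spin": 0},{"offset": [0,0,0.02],"spin": 0},{"offset": [0,0,0.02],"spin": 0},{"offset": [0,0,0.012],"spin": 0},{"offset": [0,0,0.004],"spin": 0}])

```text
time_s: 34.2
ee_pos: [658.4, 150.8, -9.3]
ee_rot: [180.0, -0.1, -169.5]
force: [-0.2, -0.3, -0.6]
gripper_width: 15.7
gripper_force: 15.0
```

>>> arm_command(motion=[{"offset": [0,0,0.0015],"spin": 0},{"offset": [0,0,0],"spin": 0}])

```text
time_s: 34.45
ee_pos: [659.7, 150.7, -9.7]
ee_rot: [180.0, 0.1, -169.6]
force: [0.1, -0.3, -0.4]
gripper_width: 15.4
gripper_force: 15.0
```

>>> arm_command(motion=[{"offset": [0,0,0.001],"spin": 0}])

```text
time_s: 34.58
ee_pos: [659.7, 150.7, -10.7]
ee_rot: [180.0, 0.1, -169.6]
force: [-0.6, 0.9, 0.0]
gripper_width: 15.5
gripper_force: 15.0
```

>>> arm_command(motion=[{"offset": [0,0,0.001],"spin": 0}])

```text
time_s: 34.7
ee_pos: [659.5, 150.6, -12.0]
ee_rot: [180.0, 0.0, -169.6]
force: [0.2, 0.3, -0.6]
gripper_width: 15.7
gripper_force: 15.0
```

>>> arm_command(motion=[{"offset": [0,0,0.001],"spin": 0}])

```text
time_s: 34.83
ee_pos: [659.3, 150.6, -13.3]
ee_rot: [180.0, 0.0, -169.6]
force: [0.1, 0.8, -1.0]
gripper_width: 15.4
gripper_force: 15.0
```

>>> arm_command(motion=[{"offset": [0,0,0.001],"spin": 0}])

```text
time_s: 34.95
ee_pos: [659.3, 150.6, -14.4]
ee_rot: [180.0, 0.0, -169.6]
force: [0.5, 0.1, 0.6]
gripper_width: 15.5
gripper_force: 15.0
```

>>> arm_command(motion=[{"offset": [0,0,0.0007],"spin": 0}])

```text
time_s: 35.08
ee_pos: [659.3, 150.6, -14.5]
ee_rot: [180.0, 0.0, -169.6]
force: [-1.7, -0.3, 5.6]
gripper_width: 15.5
gripper_force: 15.0
```

Down on the floor; release, lift, and pull back to check.

>>> arm_command(motion=[{"offset": [0,0,0],"spin": 0},{"offset": [0,0,0],"spin": 0},{"offset": [0,0,0],"spin": 0}], jaw=0.034)

```text
time_s: 35.45
ee_pos: [659.2, 150.6, -15.3]
ee_rot: [180.0, -0.0, -169.6]
force: [-0.2, 0.2, -0.1]
gripper_width: 34.3
gripper_force: 0.0
```

>>> arm_command(motion=[{"offset": [0,0,-0.01],"spin": 0},{"offset": [0,0,-0.03],"spin": 0},{"offset": [0,0,-0.05],"spin": 0},{"offset": [0.04,0,-0.03],"spin": 0},{"offset": [0.05,0,-0.02],"spin": 0}])

```text
time_s: 36.08
ee_pos: [571.3, 134.4, 127.3]
ee_rot: [180.0, 0.2, -169.6]
force: [0.2, 0.4, 0.7]
gripper_width: 34.2
gripper_force: 0.0
```

>>> arm_command(motion=[{"offset": [0.05,0,0],"spin": 0},{"offset": [0.05,0,0],"spin": 0},{"offset": [0.05,0,0],"spin": 0},{"offset": [0.03,0,0],"spin": 0},{"offset": [0,0,0],"spin": 0}])

```text
time_s: 36.7
ee_pos: [392.1, 101.4, 125.7]
ee_rot: [180.0, 0.0, -169.5]
force: [0.7, 0.2, 0.0]
gripper_width: 33.8
gripper_force: 0.0
```

```bash
python3 - <<'E'
from fit import *
p,d=env.grab_frame("scene");t,_=env.grab_frame("top");cv2.imwrite("pics/end_s.png",p);cv2.imwrite("pics/end_t.png",t)
for n,x,y,th in(("D",645,241,10.5),("A",659.3,150.6,10.4),("B",600,-340,8.2),("C",592,-281,8.2)):
  for k,i in(("scene",p),("top",t)):
    dz=3 if n in"AD" else 16
    import fit
    # rectify at the pair's real height by shifting plane
    r0=fit.rect; fit.rect=lambda im,cam,c,h,z,s,dz=dz:r0(im,cam,c,h,z+dz,s)
    a=np.radians(th);r=fitf(i,k,np.array([x-18*np.cos(a),y-18*np.sin(a)]),[x,y,a]);fit.rect=r0
    print(n,k,np.round(r.x[:2],1),round(np.degrees(r.x[2]),1),round(r.x[3],3),round(r.fun,2))
# bystanders: change against the first pictures
for k,i in(("scene",p),("top",t)):
    o=cv2.imread(f"pics/{k}0.png")
    for nm,w in(("marker",(433,10,5)),("driver",(470,-240,5)),("syringe",(430,245,5)),("spool",(655,22,20)),("flux",(560,-45,10)),("tape",(580,-520,12))):
        c=proj(k,w)[0].astype(int);s=np.s_[c[1]-20:c[1]+20,c[0]-20:c[0]+20]
        print(k,nm,c,round(float((cv2.absdiff(o[s],i[s]).max(2)>40).mean()),3))
E
```

```text
D scene [645.8 243.1] 9.5 0.206 -0.63
D top [642.9 239.4] 10.5 0.242 -0.7
A scene [661.9 151.8] 9.6 0.239 -0.63
A top [658.3 148.8] 9.8 0.266 -0.7
B scene [ 600. -341.] 7.1 -0.002 -0.58
B top [ 601.4 -341.2] 6.5 -0.01 -0.46
C scene [ 590.6 -282. ] 7.3 -0.019 -0.61
C top [ 592.5 -281.7] 7.1 -0.021 -0.5
scene marker [246 242] 0.091
scene driver [298 286] 0.007
scene syringe [213 205] 0.226
scene spool [299 215] 0.011
scene flux [287 237] 0.0
scene tape [390 335] 0.0
top marker [253 255] 0.287
top driver [334 235] 0.019
top syringe [175 264] 0.593
top spool [242 183] 0.0
top flux [267 212] 0.0
top tape [420 190] 0.0
```

>>> arm_command(motion=[{"offset": [0.015,-0.04,-0.005],"spin": 0},{"offset": [0.015,-0.04,-0.005],"spin": 0},{"offset": [0.015,-0.04,-0.005],"spin": 0},{"offset": [0.015,-0.04,-0.005],"spin": 0},{"offset": [0.015,-0.04,-0.005],"spin": 0}])

```text
time_s: 37.42
ee_pos: [357.7, -110.6, 150.6]
ee_rot: [-180.0, 0.1, -169.6]
force: [0.2, 0.2, -0.9]
gripper_width: 33.8
gripper_force: 0.0
```

>>> arm_command(motion=[{"offset": [0.015,-0.04,0],"spin": 0},{"offset": [0.015,-0.04,0],"spin": 0},{"offset": [0.015,-0.04,0],"spin": 0},{"offset": [0,0,0],"spin": 0}])

```text
time_s: 37.92
ee_pos: [334.8, -238.0, 150.1]
ee_rot: [-179.9, 0.0, -169.8]
force: [0.5, 1.1, 0.3]
gripper_width: 33.9
gripper_force: 0.0
```

```bash
python3 - <<'E'
from fit import *
s=env.state();print(s["time_s"],np.round(s["ee_pos"]))
p,d=env.grab_frame("scene");t,_=env.grab_frame("top")
for k,i in(("scene",p),("top",t)):
    o=cv2.imread(f"pics/{k}0.png")
    for nm,w in(("marker",(433,10,5)),("syringe",(430,240,5))):
        c=proj(k,w)[0].astype(int);s=np.s_[c[1]-14:c[1]+14,c[0]-8:c[0]+8]
        D=cv2.absdiff(o[s],i[s]).max(2)>40;print(k,nm,round(float(D.mean()),3))
    red=lambda a:((a[...,2].astype(int)-a[...,1]>90)&(np.indices(a.shape[:2])[0]>200))
    c=proj(k,(433,10,5))[0].astype(int)
    for im in(o,i):
        q=np.argwhere(red(im)[c[1]-35:c[1]+35,c[0]-35:c[0]+35]);print(k,"red",len(q),np.round(q.mean(0),1))
E
```

```text
37.925 [ 335. -238.  150.]
scene marker 0.741
scene syringe 0.0
scene red 86 [35.8 34.6]
scene red 30 [42.1 20.1]
top marker 0.0
top syringe 0.0
top red 91 [36.  38.4]
top red 94 [36.2 38.4]
```

```bash
python3 -c "
from workcell import env
print(env.job_done())"
```

```text
the job is handed in; nothing more can be done
None
```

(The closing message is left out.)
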